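# Push stuck sample bushes out of the block and book them into the returns tray

### The arm

A 6-joint arm with a two-finger parallel gripper is mounted at the origin on a cart in front of the work surface, level with it; the furniture and walls round the work are solid. World frame = base frame: x ahead of the robot, y to its left, z up, the work surface at z = 0. Lengths are in mm, angles in rad, forces in N, time in s.
With the tool pointing down it reaches from about 350 to 975 mm from the base axis. Payload 17.4 kg.
Tool frame: the origin (TCP) lies between the finger pads; the fingertips stand 17 mm ahead of it and the grasp point (between the pads) lies 2 mm behind it; z points along the fingers, y is the line along which they close (so a half turn about z gives the same grasp; the last joint's range is limited). The gripper opens to 85 mm and grips with 20 to 120 N. Pads are 22 mm wide; open, the fingers measure 114 mm over their backs; the gripper's body (76 mm by 85 mm) begins 54 mm behind the grasp point. The pads swing forward as they close: fully open they stand 13 mm farther back than shut.
Start: joints at [1.243, 0.116, 1.442, -0, 1.584, -0.038], TCP at [192.896, 646.856, 214.203] pointing down, gripper open.
Joint ranges: [-2.83, 2.83], [-0.83, 2.19], [0.07, 2.5], [-1.14, 4.28], [0.01, 3], [-2.97, 2.97]. Speed limits (rad/s): [1.89, 1.89, 2.22, 3.14, 3.14, 3.14].

### API

Orientations are given as a unit quaternion [w, x, y, z].
In Python, from cell import status, optics, order gives the robot as it stands. The module is installed in compiled form; this text tells all that it offers.
- The arm moves only by the shell command python3 -m pendant 'ROWS' [OPENING]. ROWS is JSON, a list that holds one entry, the list of rows, each a list of 4 numbers: the shift along the tool's x, y, z in m, then the turn about the tool's z in degrees. A call has 1 to 12 rows; each row shifts and turns the commanded pose from where the row before left it, along the tool's axes as they then stand; what a row does not reach is not made up. A row lasts 1/10 s, in which the tool goes at most 50 mm and 8.59 degrees, less where a joint would pass 70% of its speed; a pose out of reach is approached as far as the arm can. A call is refused whole if a number of a shift passes 0.05 or a number of a turn 8.59, either way. A call with a gripper value outside its range is refused whole. OPENING is the finger opening in m, from 0 to 0.0854, set as the call begins (- or left out, the last holds). The fingers move at their own pace and stop on an object; the grip force is fixed at half the most. Time passes only in rows, so rows that do not move let the fingers close. It gives the time, the measured TCP pose, the force, the opening and the grip force at its end, in the units of the state.
- status.get_obs(): the state, without advancing time (a new reading comes with each control period).
- optics.camera(name): name is "scene" or "top"; returns a dict with "color" (420x560x3 uint8, blue, green, red), "range_z" (420x560 float32, mm along the optical axis (not along the pixel's ray), 0 where there is no reading), "mtx" (3x3 intrinsics, pixels), "R" (3x3) and "t" (3): a world point X has camera coordinates R X + t. Camera axes: x right, y down, z forward; pixel columns grow to the right and rows downward; lengths in mm; the calibration is good to about 2 mm. A picture is of the moment at which its call begins.
- order.finish_job(): hands the job in; it is judged then, once.
Trained networks look in the newest picture that a camera, given by its name, has taken for a name from the list of things; names that differ only in an ending like _2 or _b are one class to them, and where a whole thing is asked for, a point or a joint stands for the part that bears it (a point fixed in the world has none). Each returns a list of dicts, best first, with "score" (0 to 1); they miss things now and then, are a little off and sometimes report something else, mostly with a low value. They report only what shows in the picture. A call takes as long as a camera call.
- optics.search_frame(camera, label): "xy" ([column, row] in pixels, amid what is visible of it).
The state is a dict: "time_s": time; "q": joint angles; "qd": joint speeds; "effort": joint torques, N m; "ee_pos": TCP position; "tool_rot": TCP orientation; "force": force on the tool from outside, world axes, zero at the start; "ft_torque": the same for the moment, N m; "opening": finger opening in mm; "grip_force": force on a finger pad.
Only numpy, scipy, OpenCV 4.12 (cv2) and the standard library are available. Lean on these libraries where they do the work, as an engineer would, in place of code of your own. Each camera call takes 0.05 s, during which the arm holds its last target. There are 200 camera calls.

### The job

The sample bushes are stuck in the aluminium block: take the drift and push each one out from behind, through the access hole, until it lies free in the catch tray. Put every bush that was in the block into the grey returns tray, then book them in by aiming the hand scanner squarely at the tray's bar-code label from about 10 cm and holding it steady for 2 s. Finish with drift and scanner lying on the rubber mat again, and leave the other exhibits where they are.

Things in the scene. Friction and masses are not known exactly. Their poses are not given: they have to be found in the camera images.
- housing: aluminium sample block (fixed), 170 mm long (its y), 40 mm thick (x from -20 to +20 mm), 82 mm high, z up; origin mid underside. Three bores go through it along x at y = -52, 0 and +52 mm, axes 55 mm above the table: front (-x side) with the bush flanges sunk flush, back (+x side) with the access holes. A spring plunger clamps each bush: pushing it out takes about 5 to 10 N over 22 mm
- catch_floor (a point): centre of the catch tray's floor before the block's front face, 35 mm above the table; axes as the block's. The floor is 90 mm deep (x) and 162 mm long (y), bounded by the block's face, a front lip 11 mm high, end cheeks 13 mm high; two ribs 5 mm high at y = +-26 mm part it into three lanes, one before each bore. A bush pushed out lies there on its side or stands on an end
- block_face (a point): centre of the block's front face, level with the bore axes, 55 mm above the table; axes as the block's (x points to the back)
- hole_1 (a point): mouth centre of the access hole behind bush_1, on the block's back face: 27 mm in diameter, 14 mm deep, then the 29.5 mm bore with the bush's sleeve end 17 mm in from this mouth; axes as the block's (x points out of the back, away from the block)
- hole_2 (a point): mouth centre of the access hole behind bush_2, on the block's back face: 27 mm in diameter, 14 mm deep, then the 29.5 mm bore with the bush's sleeve end 17 mm in from this mouth; axes as the block's (x points out of the back, away from the block)
- hole_3 (a point): mouth centre of the access hole behind bush_3, on the block's back face: 27 mm in diameter, 14 mm deep, then the 29.5 mm bore with the bush's sleeve end 17 mm in from this mouth; axes as the block's (x points out of the back, away from the block)
- bush_1: tan flanged bush, flange 36 mm in diameter and 5 mm thick, sleeve 28 mm in diameter, 22 mm long overall; origin at the centre of the flange's outer face, its z along its axis from flange to sleeve end. At the start stuck in the block's bore at y = -52 mm, flange to the front; absent in some starts (then its bore is empty)
- bush_2: tan flanged bush, flange 36 mm in diameter and 5 mm thick, sleeve 28 mm in diameter, 22 mm long overall; origin at the centre of the flange's outer face, its z along its axis from flange to sleeve end. At the start stuck in the block's bore at y = 0 mm, flange to the front; absent in some starts (then its bore is empty)
- bush_3: tan flanged bush, flange 36 mm in diameter and 5 mm thick, sleeve 28 mm in diameter, 22 mm long overall; origin at the centre of the flange's outer face, its z along its axis from flange to sleeve end. At the start stuck in the block's bore at y = +52 mm, flange to the front; absent in some starts (then its bore is empty)
- drift: brass push-out drift: square dark steel handle 24x24 mm, 70 mm long, origin at the handle's centre, x along the tool to the tip; shank 14 mm thick, nose 20 mm in diameter, tip 115 mm from the origin. It lies on the mat on a flat of its handle, axis 12 mm above the mat; 0.2 kg, balanced within the handle
- drift_tip (a point): centre of the drift's nose face
- scanner: hand scanner, a grey box 110 mm long (its x), 38 mm wide (y), 28 mm high (z) with dark rubber sides; origin at its centre; it looks out along +x. It lies flat on the mat; 0.12 kg
- scanner_window (a point): centre of the scanner's window, 56 mm from its origin; x is the direction it looks
- tool_mat: black rubber mat (fixed), 180 mm (x) by 205 mm (y), 3 mm thick; origin at the centre of its underside. Drift and scanner lie on it at the start, and belong there
- tray: grey open returns tray (fixed), 130 mm (x) by 170 mm (y), 50 mm high, walls 4 mm, floor 4 mm; origin at the centre of its underside; its -x side carries the label
- label (a point): centre of the upright bar-code label (70x26 mm) on the tray's -x side, 28 mm above the table; it faces along -x of these axes
- hex_driver: bystander, not part of the job: hex driver with yellow handle lying flat, 25x164x22 mm
- by_needle_bearing_1: bystander, not part of the job: small needle bearing on the table, 25 mm across, 14 mm high
- shell_cup: bystander, not part of the job: drawn steel cup, 40 mm across, 24 mm high
- ring_gauge: bystander, not part of the job: steel ring gauge lying flat, 58 mm across, 18 mm high
- cam_follower: bystander, not part of the job: stud-type cam follower on its side, 25x53x27 mm
- sleeve_roller: bystander, not part of the job: ground steel sleeve standing on end, 24 mm across, 35 mm high
- card_left: bystander, not part of the job: folded name card, 34x88x42 mm
- by_bush_4: bystander, not part of the job: spare flanged bush standing on its flange on the table, 34 mm across, 20 mm high

How it is judged:
By the outcome, as a careful person would: the job done as asked, in the order asked, and still so for the second after the job is handed in, with the robot touching nothing.
Of bush_1, bush_2, bush_3 only 2 to 3 are there at a start; the rules pass over those that are not, and their reading is None.
At some moment in a run one of drift, scanner may be knocked a few centimetres aside while the robot is not near it.
Once in a run the grip may slacken for a moment while it holds something.
It also fails if it takes over 210 s, if anything falls off the work surface, if the arm or the gripper's body presses on something with over 40 N, if the wrist force passes 120 N, or if a joint passes its speed limit or range.

## Working session

There is one attempt and no reset: what is moved stays moved. The work goes in short steps, Python scripts to look and compute and a shell command to move; the robot and the scene stay as the last step left them, time stands still between calls to the robot, and variables do not carry over. Pictures are saved under pics/ and viewed, at most 14 in all, crops included, and the job is handed in when it is done.

```bash
mkdir -p pics; cat > h.py <<'E'
import numpy as np, cv2
from cell import status, optics, order
def shot(cam, name=None):
    d=optics.camera(cam)
    if name: cv2.imwrite(f'pics/{name}.png',d['color'])
    return d
def cloud(d):
    z=d['range_z'].astype(float); h,w=z.shape
    u,v=np.meshgrid(np.arange(w),np.arange(h)); K=d['mtx']
    P=np.stack([(u-K[0,2])/K[0,0]*z,(v-K[1,2])/K[1,1]*z,z],-1)
    W=(P-d['t'])@d['R']; W[z==0]=np.nan
    return W
def px(d,X):
    c=d['R']@np.array(X,float)+d['t']; p=d['mtx']@c; return p[:2]/p[2]
E
python3 - <<'E'
from h import *
print(status.get_obs())
for c in ['scene','top']:
    d=shot(c,c+'0'); W=cloud(d); np.save(c+'0.npy',W)
    print(c,'cam pos',(-d['R'].T@d['t']).round(),d['mtx'][0,0])
    for n in ['housing','bush_1','drift','drift_tip','scanner','scanner_window','tool_mat','tray','label','hole_1','by_bush_4','hex_driver','ring_gauge','shell_cup','cam_follower','sleeve_roller','card_left','by_needle_bearing_1']:
        print(n,[(np.round(r['xy']).tolist(),round(r['score'],2),W[int(r['xy'][1]),int(r['xy'][0])].round().tolist()) for r in optics.search_frame(c,n)[:4]])
E
```

```text
{'time_s': 0.0, 'q': array([ 1.24319219e+00,  1.16496435e-01,  1.44227480e+00,  3.93615410e-05,
        1.58400288e+00, -3.77501322e-02]), 'qd': array([ 1.34658667e-03,  9.95611625e-04, -2.57810704e-04,  7.46439512e-04,
       -1.24979244e-03, -7.61531817e-05]), 'effort': array([-3.05395297e-04, -7.32001305e+01, -6.32478619e+01, -1.50862402e-04,
        6.44187152e-03,  5.76842876e-05]), 'ee_pos': array([192.81923189, 646.65083977, 213.44922251]), 'tool_rot': array([-1.26664755e-04,  1.44419928e-01,  9.89516314e-01, -5.77322125e-04]), 'force': array([ 0.3840175 , -0.58552635, -0.50332963]), 'ft_torque': array([ 0.00080131, -0.07029246, -0.03564335]), 'grip_force': 0.0, 'opening': 85.2914072287342}
scene cam pos [-598. -767.  924.] 534.2912741828319
housing [([261.0, 227.0], 0.88, [500.0, 48.0, 35.0]), ([313.0, 223.0], 0.35, [643.0, -47.0, 8.0])]
bush_1 [([248.0, 229.0], 0.61, [451.0, 64.0, 49.0])]
drift [([333.0, 247.0], 0.85, [538.0, -178.0, 31.0]), ([402.0, 256.0], 0.2, [629.0, -353.0, 15.0])]
drift_tip [([334.0, 246.0], 0.85, [546.0, -180.0, 27.0])]
scanner [([366.0, 265.0], 0.76,
[... 1735 characters left out ...]
3.0, 212.0], 0.64, [542.0, 385.0, 2.0])]
hole_1 [([294.0, 231.0], 0.8, [483.0, 26.0, 31.0])]
by_bush_4 [([322.0, 184.0], 0.4, [634.0, -58.0, 1.0])]
hex_driver [([359.0, 264.0], 0.61, [396.0, -163.0, 16.0])]
ring_gauge [([223.0, 183.0], 0.69, [630.0, 242.0, 5.0]), ([290.0, 228.0], 0.19, [494.0, 38.0, 35.0])]
shell_cup [([413.0, 254.0], 0.77, [429.0, -325.0, 3.0]), ([287.0, 226.0], 0.53, [498.0, 44.0, 33.0])]
cam_follower [([287.0, 181.0], 0.62, [634.0, 46.0, 26.0]), ([292.0, 230.0], 0.17, [489.0, 32.0, 35.0])]
sleeve_roller []
card_left [([152.0, 256.0], 0.59, [404.0, 427.0, 39.0])]
by_needle_bearing_1 [([417.0, 184.0], 0.49, [643.0, -351.0, 0.0]), ([289.0, 227.0], 0.42, [497.0, 38.0, 36.0])]
```

```bash
python3 - <<'E'
import cv2
a=cv2.imread('pics/scene0.png')[160:330,110:450]; cv2.imwrite('pics/s1.png',cv2.resize(a,None,fx=2.3,fy=2.3,interpolation=2))
a=cv2.imread('pics/top0.png')[150:300,120:440]; cv2.imwrite('pics/t1.png',cv2.resize(a,None,fx=2.5,fy=2.5,interpolation=2))
E
```

```text
(no output)
```

View pics/s1.png

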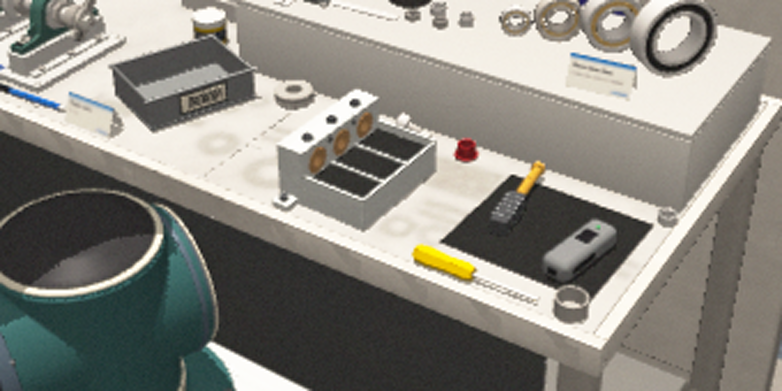

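View pics/t1.png

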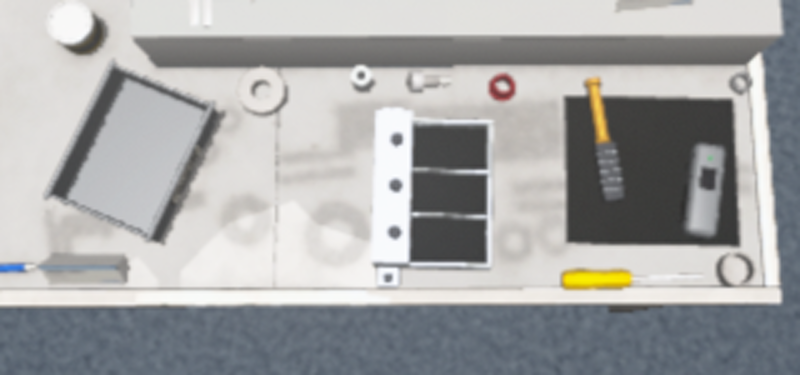

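Both views show all three tan bushes in the block, in the front face towards -y. The drift (s1 ≈ 517,190) and scanner (580,248) lie on the mat. The tray's label (s1 ≈ 203,97) faces the scene camera. Next I'll measure them from the point clouds.

```bash
cat > m.py <<'E'
from h import *
T=np.load('top0.npy').reshape(-1,3);S=np.load('scene0.npy').reshape(-1,3)
def rect(n,P,x0,x1,y0,y1,z0,z1):
    with np.errstate(all='ignore'):
        m=(P[:,0]>x0)&(P[:,0]<x1)&(P[:,1]>y0)&(P[:,1]<y1)&(P[:,2]>z0)&(P[:,2]<z1)
    p=P[m].astype(np.float32)
    if len(p)<5: print(n,len(p));return p
    r=cv2.minAreaRect(p[:,:2]); print(n,len(p),np.round(r[0],1),np.round(r[1],1),round(r[2],1),'z',np.percentile(p[:,2],[5,50,95]).round(1)); return p
E
python3 - <<'E'
from m import *
for nm,P in(('top',T),('scene',S)):
    print(nm)
    rect('blocktop',P,380,620,-20,150,74,90)
    rect('catch',P,380,620,-60,63,28,41)
    rect('drift all',P,450,660,-215,-120,8,40)
    rect('drift handle',P,450,570,-215,-120,20,40)
    rect('scanner',P,430,600,-335,-235,15,45)
    rect('tray rim',P,420,680,270,520,40,58)
    rect('tray floor',P,420,680,270,520,-2,10)
    rect('ring',P,580,680,200,290,10,25)
    rect('table',P,380,420,150,300,-20,20)
    rect('mat',P,450,600,-260,-210,-5,15)
a=cv2.imread('pics/top0.png'); b=cv2.imread('pics/scene0.png')
x=cv2.resize(a[180:250,340:430],(540,420),interpolation=2); y=cv2.resize(b[225:300,310:410],(560,420),interpolation=2)
cv2.imwrite('pics/tools.png',np.hstack([x[:,150:540],y[:,:400]]))
E
```

```text
topTraceback (most recent call last):
  File "<stdin>", line 4, in <module>
  File "m.py", line 8, in rect
    r=cv2.minAreaRect(p[:,:2]); print(n,len(p),np.round(r[0],1),np.round(r[1],1),round(r[2],1),'z',np.percentile(p[:,2],[5,50,95]).round(1)); return p
cv2.error: OpenCV(4.12.0) /io/opencv/modules/imgproc/src/convhull.cpp:143: error: (-215:Assertion failed) total >= 0 && (depth == CV_32F || depth == CV_32S) in function 'convexHull'
```

```bash
sed -i 's/p\[:,:2\])/np.ascontiguousarray(p[:,:2]))/' m.py
python3 - <<'E'
from m import *
for nm,P in(('top',T),('scene',S)):
    print(nm)
    rect('blocktop',P,380,620,-20,150,74,90)
    rect('catch',P,380,620,-60,63,28,41)
    rect('drift all',P,450,660,-215,-120,8,40)
    rect('drift handle',P,450,570,-215,-120,20,40)
    rect('scanner',P,430,600,-335,-235,15,45)
    rect('tray rim',P,420,680,270,520,40,58)
    rect('tray floor',P,420,680,270,520,-2,10)
    rect('ring',P,580,680,200,290,10,25)
    rect('table',P,380,420,150,300,-20,20)
    rect('mat',P,450,600,-260,-210,-5,15)
a=cv2.imread('pics/top0.png'); b=cv2.imread('pics/scene0.png')
x=cv2.resize(a[180:250,340:430],(540,420),interpolation=2); y=cv2.resize(b[225:300,310:410],(560,420),interpolation=2)
cv2.imwrite('pics/tools.png',np.hstack([x[:,150:540],y[:,:400]]))
E
```

```text
top
blocktop 873 [496.   75.2] [ 40.3 169.3] 89.8 z [77.8 81.2 85.1]
catch 1747 [494.2   8.3] [ 94.  167.8] 89.0 z [31.2 34.7 38.6]
drift all 360 [ 575.5 -161. ] [170.6  48.8] 7.9 z [14.2 23.7 28.7]
drift handle 208 [ 531.6 -178.2] [77.1 24.5] 8.3 z [21.5 25.9 29.4]
scanner 522 [ 494.  -290.7] [139.6  65.7] 9.8 z [20.1 29.  33.6]
tray rim 610 [556.3 394.8] [212.9 229.9] 80.5 z [41.8 48.1 53.6]
tray floor 4411 [550. 395.] [259.8 249.8] 0.1 z [-1.7  1.1  5.7]
ring 296 [619.  244.5] [70.1 89.8] 0.9 z [12.5 16.6 22.4]
table 700 [400.5 225. ] [ 38.6 149.9] 1.1 z [-6.8 -1.3  2.3]
mat 834 [ 525.2 -235. ] [149.2  49.9] 0.2 z [-1.1  2.3  5.9]
scene
blocktop 497 [496.8  74.3] [181.4  48.3] 0.3 z [75.5 82.  86.7]
catch 1005 [493.   9.] [103.6 180.6] 88.7 z [30.7 36.  40.1]
drift all 358 [ 556.8 -166.4] [ 93.5 206.2] 89.8 z [ 9.2 23.6 34.4]
drift handle 145 [ 528.9 -179.5] [82.  26.2] 9.1 z [21.5 26.8 29.7]
scanner 447 [ 491.5 -292.8] [135.1  62.8] 9.5 z [17.5 29.5 34.1]
tray rim 582 [555.1 390.5] [209.  232.9] 82.8 z [40.7 47.3 54. ]
tray floor 1161 [550.  395.1] [249.5 260. ] 90.0 z [-1.4  2.2  8.6]
ring 222 [622.1 245.3] [76.  92.7] 2.9 z [11.1 17.9 23.2]
table 329 [399.9 225.3] [ 39.7 149.2] 0.0 z [-3.1  0.4  3.9]
mat 528 [ 524.9 -234.9] [ 49.8 148.7] 89.9 z [-0.1  3.6  6.6]
```

View pics/tools.png

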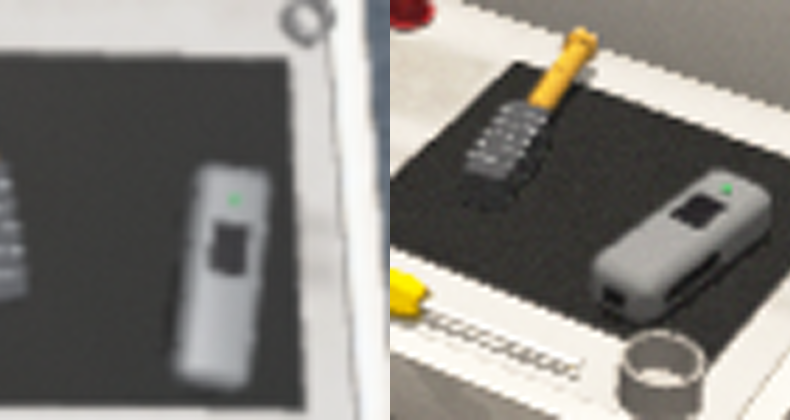

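Confirmed: the drift's brass tip points to +x and slightly +y, and the scanner's window is at its -x end (dark rectangle at ≈ 610,298 in the right half). Now I'll get finer poses for the drift, scanner and tray.

```bash
cat >> h.py <<'E'
def ray(d,uv,z):
    p=np.c_[uv,np.ones(len(uv))]@np.linalg.inv(d['mtx']).T@d['R']; c=-d['R'].T@d['t']
    return c+p*((z-c[2])/p[:,2])[:,None]
def yaw():
    o=status.get_obs(); q=o['tool_rot']; w,x,y,z=q
    return o,np.degrees(np.arctan2(2*(x*y+w*z),1-2*(y*y+z*z)))
def go(x,y,z,phi=None):
    """prints turn and tool-axis shift (m) from now to target; turn first"""
    o,f=yaw()
    if phi is None: phi=f
    turn=(f-phi+180)%360-180; v=np.array([x,y,z])-o['ee_pos']; a=np.radians(phi)
    X=np.array([np.cos(a),np.sin(a)]);Y=np.array([np.sin(a),-np.cos(a)])
    print('t',round(o['time_s'],1),'pos',o['ee_pos'].round(1),'phi',round(f,1),'| turn',round(turn,1),'dx %.4f dy %.4f dz %.4f'%(v[:2]@X/1e3,v[:2]@Y/1e3,-v[2]/1e3),'open',round(o['opening'],1),'F',np.round(o['force'],1),'grip',round(o['grip_force'],1))
def pca(p):
    c=p.mean(0); w,v=np.linalg.eigh(np.cov((p-c).T)); a=v[:,1]; return c,np.degrees(np.arctan2(a[1],a[0]))%180
def tools(cams=('top','scene')):
    for cam in cams:
        d=shot(cam); W=cloud(d); hsv=cv2.cvtColor(d['color'],cv2.COLOR_BGR2HSV).astype(int)
        with np.errstate(all='ignore'):
            reg=(W[...,0]>440)&(W[...,0]<660)&(W[...,1]>-340)&(W[...,1]<-130)
            br=reg&(hsv[...,0]>8)&(hsv[...,0]<30)&(hsv[...,1]>110)&(W[...,2]<45)&(W[...,2]>6)
            hi=reg&(W[...,2]>18)&(W[...,2]<40)
        n,l,st,ce=cv2.connectedComponentsWithStats(hi.astype(np.uint8))
        for i in range(1,n):
            if st[i,4]<80: continue
            v,u=np.nonzero(l==i); p=ray(d,np.c_[u,v].astype(float),27)[:,:2]; m=np.median(W[l==i][:,:2],0); c,a=pca(p); r=cv2.minAreaRect(p.astype(np.float32))
            print(cam,'blob',len(u),'c',c.round(1),'med',m.round(1),'yaw',a.round(1),'rect',np.round(r[0],1),np.round(r[1],1),round(r[2],1))
        v,u=np.nonzero(br); 
        if len(u)>5:
            p=ray(d,np.c_[u,v].astype(float),20)[:,:2]; c,a=pca(p); print(cam,'brass',len(u),c.round(1),a.round(1))
E
python3 - <<'E'
from m import *
tools()
# tray fit: rim points of each cloud -> fit rectangle outline 126x166 (mid-wall)
from scipy.optimize import minimize
def f(q,p):
    a=q[2];c,s=np.cos(a),np.sin(a);d=p-q[:2];X=np.abs(d[:,0]*c+d[:,1]*s);Y=np.abs(-d[:,0]*s+d[:,1]*c)
    e=np.hypot(np.maximum(X-63,0),np.maximum(Y-83,0))+np.maximum(np.minimum(63-X,83-Y),0)
    return np.minimum(e,12).mean()
for nm,P in(('top',T),('scene',S)):
    p=rect('rim',P,460,660,300,500,44,56)[:,:2].astype(float)
    r=min((minimize(f,[553,393,b],args=(p,),method='Nelder-Mead') for b in np.radians([50,60,70])),key=lambda r:r.fun)
    q=r.x; n=np.array([np.cos(q[2]),np.sin(q[2])]); print(q[:2].round(1),np.degrees(q[2]).round(1),r.fun.round(2),'label',(q[:2]-65*n).round(1),'scanner at',(q[:2]-221*n).round(1))
go(532,-178,60,188.3)
E
```

```text
top blob 301 c [ 551.4 -173.9] med [ 544.5 -173.2] yaw 8.7 rect [ 565.4 -173.2] [148.5  24.9] 6.8
top blob 492 c [ 506.1 -287.7] med [ 505.  -286.5] yaw 170.8 rect [ 506.7 -287.2] [ 39.4 111.7] 81.2
top brass 121 [ 599.5 -168.1] 7.3
scene blob 206 c [ 543.2 -179.7] med [ 537.6 -178. ] yaw 8.2 rect [ 558.7 -176.5] [158.5  27.5] 8.6
scene blob 402 c [ 500.2 -292.6] med [ 497.  -294.2] yaw 172.9 rect [ 499.6 -292.6] [ 44.4 123.9] 82.8
scene brass 76 [ 607.  -169.3] 10.5
rim 350 [559.3 368.6] [134.7 220.4] 68.1 z [45.  48.9 53.6]
[537.7 377.1] 68.1 2.49 label [513.4 316.8] scanner at [455.2 172. ]
rim 284 [562.  369.1] [144.7 223.8] 69.7 z [44.7 49.  53.6]
[535.7 375.7] 68.3 4.04 label [511.7 315.3] scanner at [454.  170.4]
t 2.0 pos [192.9 646.9 214.2] phi 163.4 | turn -24.9 dx -0.2165 dy -0.8652 dz 0.1542 open 85.4 F [ 0.   0.3 -0.3] grip 0.0
```

```bash
python3 -m pendant '[[[0,-0.04,0,-8.3],[0,-0.04,0,-8.3],[0,-0.04,0,-8.3]]]' 0.06; python3 - <<'E'
from m import *
from scipy.optimize import minimize
d=shot('top'); print(ray(d,np.array([[165,176],[207,194],[183,246],[139,228.]]),50).round(0))
c=-d['R'].T@d['t']
def f(q,p):
    a=q[2];c,s=np.cos(a),np.sin(a);d=p-q[:2];X=np.abs(d[:,0]*c+d[:,1]*s);Y=np.abs(-d[:,0]*s+d[:,1]*c)
    e=np.hypot(np.maximum(X-63,0),np.maximum(Y-83,0))+np.maximum(np.minimum(63-X,83-Y),0)
    return np.minimum(e,15).mean()
for nm,P in(('top',T),('scene',S)):
    p=rect('rim',P,450,665,290,520,43,56)[:,:2].astype(float)
    r=min((minimize(f,[553,393,b],args=(p,),method='Nelder-Mead') for b in np.radians([55,60,65,70])),key=lambda r:r.fun)
    q=r.x; n=np.array([np.cos(q[2]),np.sin(q[2])]); print(q[:2].round(1),np.degrees(q[2]).round(1),r.fun.round(2),'label',(q[:2]-65*n).round(1),'scanner at',(q[:2]-221*n).round(1))
go(529,-179,60,188.3)
E
```

```text
time_s: 2.3
ee_pos: [175.0, 527.7, 213.8]
tool_rot: [-0.0, -0.076, 0.997, -0.0]
force: [1.0, 0.2, 1.0]
opening: 59.8
grip_force: 0.0
[[636. 402.  50.]
 [584. 277.  50.]
 [432. 336.  50.]
 [481. 464.  50.]]
rim 431 [556.7 379.9] [176.1 211.2] 88.2 z [43.9 48.8 53.5]
[537.7 376.9] 68.2 2.98 label [513.6 316.6] scanner at [455.5 171.8]
rim 368 [557.  380.5] [179.2 211.5] 88.4 z [43.6 48.3 53.5]
[535.6 375.5] 68.4 4.79 label [511.7 315.1] scanner at [454.1 170. ]
t 2.4 pos [175.2 523.6 214.5] phi -170.7 | turn 1.0 dx -0.2486 dy -0.7463 dz 0.1545 open 60.1 F [0.6 2.9 3.4] grip 0.0
```

```bash
python3 -m pendant '[[[-0.0124,-0.0373,0,1],[-0.0124,-0.0373,0,0],[-0.0124,-0.0373,0,0],[-0.0124,-0.0373,0,0],[-0.0124,-0.0373,0,0],[-0.0124,-0.0373,0,0],[-0.0124,-0.0373,0,0],[-0.0124,-0.0373,0,0],[-0.0124,-0.0373,0,0],[-0.0124,-0.0373,0,0]]]'; python3 -m pendant '[[[-0.0124,-0.0373,0,0],[-0.0124,-0.0373,0,0],[-0.0124,-0.0373,0,0],[-0.0124,-0.0373,0,0],[-0.0124,-0.0373,0,0],[-0.0124,-0.0373,0,0],[-0.0124,-0.0373,0.03,0],[-0.0124,-0.0373,0.03,0],[-0.0124,-0.0373,0.03,0],[-0.0124,-0.0373,0.03,0],[0,0,0,0],[0,0,0,0]]]'; python3 - <<'E'
from h import *
go(529,-179,22,188.3)
E
```

```text
time_s: 3.35
ee_pos: [347.0, 173.5, 214.5]
tool_rot: [0.0, -0.064, 0.998, 0.0]
force: [0.8, 0.7, 0.2]
opening: 60.0
grip_force: 0.0
time_s: 4.55
ee_pos: [516.7, -179.6, 93.4]
tool_rot: [-0.001, -0.063, 0.998, 0.0]
force: [-0.6, 1.2, 0.1]
opening: 60.2
grip_force: 0.0
t 4.5 pos [ 516.7 -179.6   93.4] phi -172.8 | turn -1.1 dx -0.0122 dy -0.0012 dz 0.0714 open 60.2 F [-0.6  1.2  0.1] grip 0.0
```

```bash
python3 -m pendant '[[[-0.012,-0.001,0.02,-1],[0,0,0.025,0],[0,0,0.02,0],[0,0,0.006,0],[0,0,0,0],[0,0,0,0]]]'; python3 -m pendant '[[[0,0,0,0],[0,0,0,0],[0,0,0,0],[0,0,0,0],[0,0,0,0],[0,0,0,0],[0,0,0,0]]]' 0.01;python3 - <<'E'
from h import *
go(529,-179,62,90)
E
```

```text
time_s: 5.15
ee_pos: [529.7, -178.6, 25.0]
tool_rot: [0.001, -0.073, 0.997, -0.0]
force: [-1.0, 0.6, -0.1]
opening: 60.1
grip_force: 0.0
time_s: 5.85
ee_pos: [529.1, -178.7, 23.2]
tool_rot: [-0.0, -0.072, 0.997, 0.0]
force: [-0.2, -0.6, 0.4]
opening: 10.0
grip_force: 0.0
t 5.8 pos [ 529.1 -178.7   23.2] phi -171.7 | turn 98.3 dx -0.0003 dy -0.0001 dz -0.0388 open 10.0 F [-0.2 -0.6  0.4] grip 0.0
```

```bash
python3 - <<'E'
from h import *
d=shot('scene','k1'); e=shot('top','k2')
for c in('scene','top'):
    print([(np.round(r['xy']),r['score']) for r in optics.search_frame(c,'drift')])
x=cv2.resize(d['color'][215:300,290:420],(520,340),interpolation=2); y=cv2.resize(e['color'][170:255,330:430],(400,340),interpolation=2)
cv2.imwrite('pics/k.png',np.hstack([x,y])[:,:]) if 0 else cv2.imwrite('pics/k.png',cv2.resize(np.hstack([x,y]),(800,296)))
E
```

```text
[(array([332., 251.]), 0.68), (array([148., 212.]), 0.24)]
[]
```

View pics/k.png

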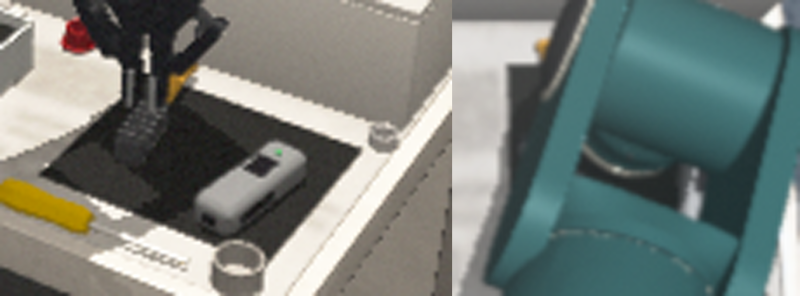

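The handle now shows at ≈ (140,145) of this crop, nearer than the fingers, so the drift has moved. I'll lift, back off and measure it again.

```bash
python3 -m pendant '[[[0,0,-0.03,0],[0,0,-0.04,0],[0,0,-0.05,0],[0,0,-0.05,0],[0.02,-0.04,0,0],[0.02,0.04,0,0],[0.02,0.04,0,0],[0.02,0.04,0,0],[0,0.04,0,0],[0,0.04,0,0],[0,0.04,0,0],[0,0.04,0,0]]]'; python3 -m pendant '[[[0,0.04,0,0],[0,0.04,0,0],[0,0.04,0,0],[0,0,0,0]]]' 0.06; python3 - <<'E'
from h import *
tools()
shot('top','k4');go(529,-179,62,188)
E
```

```text
time_s: 7.25
ee_pos: [414.7, 48.7, 193.5]
tool_rot: [0.0, -0.072, 0.997, -0.0]
force: [0.3, 0.4, 0.5]
opening: 9.9
grip_force: 0.0
time_s: 7.65
ee_pos: [397.0, 169.5, 193.2]
tool_rot: [-0.0, -0.075, 0.997, 0.0]
force: [0.3, 0.1, -0.2]
opening: 60.0
grip_force: 0.0
top blob 297 c [ 551.3 -173.9] med [ 544. -173.] yaw 8.7 rect [ 565.3 -172.2] [148.9  25.7] 8.1
top blob 497 c [ 506.4 -287.6] med [ 506.  -286.5] yaw 171.1 rect [ 506.4 -287.4] [ 38.9 112.2] 81.2
top brass 122 [ 599.  -168.3] 7.6
scene blob 210 c [ 544.6 -179.4] med [ 535.7 -177. ] yaw 7.6 rect [ 559.2 -177.8] [157.7  27.3] 7.1
scene blob 403 c [ 499.4 -292.3] med [ 494.4 -294.6] yaw 173.3 rect [ 499.7 -293.1] [ 44.  123.8] 81.3
scene brass 76 [ 607.5 -169.5] 10.4
t 7.8 pos [397.9 165.9 193.2] phi -171.7 | turn 0.3 dx -0.0818 dy -0.3598 dz 0.1312 open 59.7 F [-0.1 -0.  -0.6] grip 0.0
```

```bash
python3 - <<'E'
from h import *
d=shot('scene')
for X in [(529,-179,6),(529,-179,27),(529,-179,40),(497,-184,27),(561,-174,27)]:
    p=px(d,X); print(X,p.round(1),'crop',((p-[290,215])*3.48).round())
im=cv2.imread('pics/k1.png')[215:275,300:360]; cv2.imwrite('pics/kk.png',cv2.resize(im,(600,600),interpolation=2))
o=status.get_obs(); p=px(d,o['ee_pos']+[0,0,-17]); print('now tip',p.round(1)); r=p.round().astype(int)
cv2.imwrite('pics/now.png',cv2.resize(np.hstack([cv2.resize(im,(400,400)),cv2.resize(cv2.circle(d['color'].copy(),tuple(map(int,r)),1,(0,0,255),-1)[r[1]-40:r[1]+20,r[0]-30:r[0]+30],(400,400))]),(800,400)))
E
```

```text
(529, -179, 6) [330.5 254.6] crop [141. 138.]
(529, -179, 27) [330.8 248.7] crop [142. 117.]
(529, -179, 40) [331.1 245. ] crop [143. 104.]
(497, -184, 27) [326.8 254.7] crop [128. 138.]
(561, -174, 27) [334.7 242.9] crop [156.  97.]
now tip [206.5 189.6]
```

View pics/now.png

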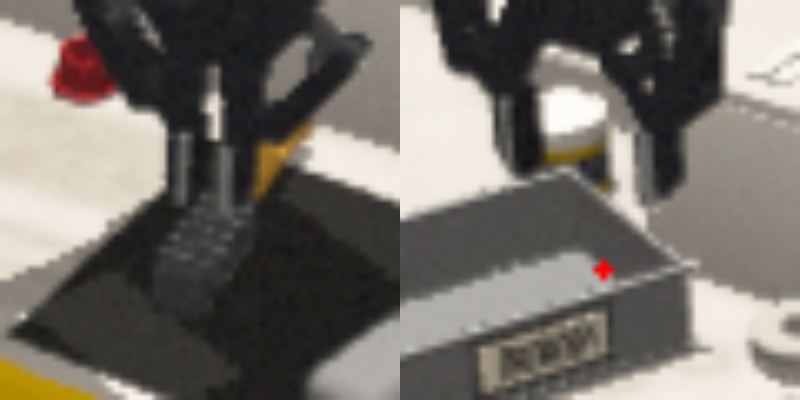

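```bash
python3 - <<'E'
from h import *
o=status.get_obs(); e=o['ee_pos']; print(e.round(1),o['opening'],o['q'].round(3))
for c in('scene','top'):
    W=cloud(shot(c)).reshape(-1,3); W=W[~np.isnan(W[:,0])]
    m=(np.abs(W[:,0]-e[0])<90)&(np.abs(W[:,1]-e[1])<90)&(W[:,2]>70)&(W[:,2]<330); p=W[m]
    for z in range(100,330,15):
        s=p[(p[:,2]>=z)&(p[:,2]<z+15)]
        if len(s)>3: print(c,z,len(s),'x',np.percentile(s[:,0],[3,50,97]).round(),'y',np.percentile(s[:,1],[3,50,97]).round())
E
```

```text
[398.1 165.4 193.2] 60.01633948843482 [ 0.335 -0.433  1.961 -0.     1.613 -1.38 ]
scene 205 12 x [385. 394. 402.] y [126. 194. 200.]
scene 220 62 x [380. 394. 408.] y [121. 192. 207.]
scene 235 77 x [382. 395. 408.] y [121. 136. 204.]
scene 250 78 x [379. 392. 408.] y [109. 194. 217.]
scene 265 156 x [377. 394. 416.] y [102. 137. 224.]
scene 280 195 x [376. 390. 416.] y [ 99. 143. 223.]
scene 295 187 x [375. 388. 417.] y [ 98. 148. 224.]
scene 310 248 x [376. 389. 412.] y [ 97. 151. 225.]
scene 325 31 x [381. 391. 410.] y [125. 142. 186.]
```

The depth image puts the fingertips about 30 mm higher than the reported TCP says. The first attempt simply closed above the handle, and the drift hasn't moved. I'll repeat the grasp about 30 mm lower, in small steps while watching the force.

```bash
python3 -m pendant '[[[-0.008,-0.036,0,0],[-0.008,-0.036,0,0],[-0.008,-0.036,0,0],[-0.008,-0.036,0,0],[-0.008,-0.036,0,0],[-0.008,-0.036,0,0],[-0.008,-0.036,0,0],[-0.008,-0.036,0.03,0],[-0.008,-0.036,0.03,0],[-0.0095,-0.036,0.03,0],[0,0,0.04,0],[0,0,0.035,0]]]' 0.05; python3 -m pendant '[[[0,0,0.01,0],[0,0,0.005,0],[0,0,0,0],[0,0,0,0]]]'; python3 - <<'E'
from h import *
go(529,-179,-6,188.3)
E
```

```text
time_s: 9.15
ee_pos: [529.8, -180.5, 26.2]
tool_rot: [-0.0, -0.071, 0.998, 0.0]
force: [0.7, -0.1, 0.1]
opening: 50.2
grip_force: 0.0
time_s: 9.55
ee_pos: [531.4, -178.8, 15.2]
tool_rot: [0.001, -0.072, 0.997, -0.001]
force: [-0.7, -0.7, 0.7]
opening: 50.0
grip_force: 0.0
t 9.6 pos [ 531.4 -178.8   15.2] phi -171.7 | turn -0.0 dx 0.0024 dy 0.0002 dz 0.0212 open 50.0 F [-0.7 -0.7  0.7] grip 0.0
```

```bash
python3 -m pendant '[[[0.002,0,0.007,0],[0,0,0.004,0],[0,0,0,0]]]'; python3 -m pendant '[[[0,0,0.005,0],[0,0,0.004,0],[0,0,0,0],[0,0,0,0]]]'; python3 -m pendant '[[[0,0,0,0],[0,0,0,0],[0,0,0,0],[0,0,0,0],[0,0,0,0],[0,0,0,0],[0,0,0,0]]]' 0.015
```

```text
time_s: 9.85
ee_pos: [528.3, -178.6, 1.8]
tool_rot: [-0.0, -0.072, 0.997, 0.0]
force: [0.2, 0.5, 0.2]
opening: 50.0
grip_force: 0.0
time_s: 10.25
ee_pos: [528.5, -178.7, -6.9]
tool_rot: [-0.0, -0.072, 0.997, 0.0]
force: [0.0, 0.3, -0.0]
opening: 49.5
grip_force: 0.0
time_s: 10.95
ee_pos: [528.8, -178.9, -6.4]
tool_rot: [0.0, -0.072, 0.997, -0.0]
force: [-1.5, -0.0, 6.1]
opening: 22.8
grip_force: 60.0
```

```bash
python3 -m pendant '[[[0,0,-0.03,0],[0,0,-0.04,0],[0,0,-0.04,0],[0,0,-0.03,0],[0,0,0,8.2],[0,0,0,8.2],[0,0,0,8.2],[0,0,0,8.2],[0,0,0,8.2],[0,0,0,8.2],[0,0,0,8.2],[0,0,0,8.2]]]'; python3 -m pendant '[[[0,0,0,8.2],[0,0,0,8.2],[0,0,0,8.2],[0,0,0,8.2],[0,0,0,0]]]';  python3 - <<'E'
from h import *
go(548,235,130,90)
E
```

```text
time_s: 12.15
ee_pos: [528.3, -178.7, 132.6]
tool_rot: [-0.0, 0.482, 0.876, -0.0]
force: [-0.3, 0.5, -2.3]
opening: 22.6
grip_force: 59.6
time_s: 12.65
ee_pos: [528.3, -178.7, 132.7]
tool_rot: [-0.0, 0.709, 0.706, -0.0]
force: [-0.2, -0.4, -2.7]
opening: 22.6
grip_force: 59.6
t 12.7 pos [ 528.3 -178.7  132.7] phi 89.7 | turn -0.3 dx 0.4137 dy 0.0197 dz 0.0027 open 22.6 F [-0.2 -0.4 -2.7] grip 59.6
```

```bash
python3 -m pendant '[[[0.0376,0.0018,0,-0.3],[0.0376,0.0018,0,0],[0.0376,0.0018,0,0],[0.0376,0.0018,0,0],[0.0376,0.0018,0,0],[0.0376,0.0018,0,0],[0.0376,0.0018,0,0],[0.0376,0.0018,0,0],[0.0376,0.0018,0,0],[0.0376,0.0018,0,0],[0.0376,0.0018,0,0],[0,0,0,0]]]'; python3 -m pendant '[[[0,0,0.03,0],[0,0,0.03,0],[0,0,0.03,0],[0,0,0.006,0],[0,0,0,0],[0,0,0,0]]]'; python3 - <<'E'
from h import *
go(548,235,33.6,90)
for c in('top','scene'):
    d=shot(c,'ins_'+c); W=cloud(d); hsv=cv2.cvtColor(d['color'],cv2.COLOR_BGR2HSV).astype(int)
    with np.errstate(all='ignore'):
        br=(W[...,0]>490)&(W[...,0]<610)&(W[...,1]>97)&(W[...,1]<240)&(hsv[...,0]>8)&(hsv[...,0]<30)&(hsv[...,1]>100)&(W[...,2]>35)&(W[...,2]<90)
    p=W[br]; print(c,len(p),p.mean(0).round(1) if len(p) else '', [np.percentile(p[:,i],[3,97]).round(1) for i in range(3)] if len(p) else '')
    v,u=np.nonzero(br); 
    if len(u): q=ray(d,np.c_[u,v].astype(float),62); print(pca(q[:,:2]), q[:,1].min(), [q[abs(q[:,1]-y)<5][:,0].mean().round(1) for y in range(110,190,10)])
    print([(np.round(r['xy']),round(r['score'],2)) for r in optics.search_frame(c,'drift_tip')])
E
```

```text
time_s: 13.85
ee_pos: [546.7, 238.4, 132.6]
tool_rot: [-0.001, 0.703, 0.711, -0.0]
force: [-0.5, -0.8, -2.7]
opening: 22.6
grip_force: 59.6
time_s: 14.45
ee_pos: [547.9, 235.0, 38.8]
tool_rot: [0.0, 0.706, 0.709, 0.001]
force: [0.5, -0.5, -1.9]
opening: 22.6
grip_force: 59.4
t 14.4 pos [547.9 235.   38.8] phi 90.3 | turn 0.3 dx 0.0000 dy 0.0001 dz 0.0052 open 22.6 F [ 0.5 -0.5 -1.9] grip 59.4
top 68 [546.7 141.1  64.8] [array([540.5, 552.5]), array([121.6, 164.1]), array([59.5, 70. ])]
(array([547.32410101, 141.29543264]), np.float64(89.84339112131697)) 121.57299903264757 [np.float64(nan), np.float64(547.5), np.float64(547.4), np.float64(547.2), np.float64(547.3), np.float64(547.1), np.float64(551.0), np.float64(nan)]
[(array([324., 182.]), 0.66)]
scene 107 [543.9 162.8  64.8] [array([536.2, 552.7]), array([121.9, 201.3]), array([55.7, 71.7])]
(array([547.65490675, 165.81554303]), np.float64(88.98345250790527)) 119.80305647128375 [np.float64(nan), np.float64(544.8), np.float64(548.9), np.float64(548.8), np.float64(547.3), np.float64(546.8), np.float64(547.3), np.float64(547.1)]
[(array([234., 198.]), 0.46)]<stdin>:9: RuntimeWarning: Mean of empty slice.
  ret = ret.dtype.type(ret / rcount)
```

```bash
python3 -m pendant '[[[0,0.0005,0.005,0.3],[0,0,0,0],[-0.012,0,0,0],[-0.01,0,0,0],[-0.008,0,0,0],[-0.008,0,0,0],[0,0,0,0]]]'; python3 -m pendant '[[[-0.005,0,0,0],[-0.005,0,0,0],[-0.005,0,0,0],[-0.005,0,0,0]]]'; python3 - <<'E'
from h import *
go(548,235,33.6,90)
E
```

```text
time_s: 15.35
ee_pos: [547.7, 195.8, 32.3]
tool_rot: [0.0, 0.708, 0.706, 0.0]
force: [-0.1, 0.5, -2.4]
opening: 22.3
grip_force: 64.9
time_s: 15.75
ee_pos: [547.5, 176.6, 32.2]
tool_rot: [0.0, 0.708, 0.707, -0.0]
force: [-0.1, 0.5, -3.1]
opening: 22.4
grip_force: 64.9
t 15.8 pos [547.5 176.6  32.2] phi 89.9 | turn -0.1 dx 0.0584 dy 0.0005 dz -0.0014 open 22.4 F [-0.1  0.5 -3.1] grip 64.9
```

```bash
python3 - <<'E'
from h import *
d=shot('scene','p1'); e=shot('top','p2')
x=cv2.resize(d['color'][180:260,200:310],(550,400),interpolation=2); y=cv2.resize(e['color'][160:260,250:350],(400,400),interpolation=2)
cv2.imwrite('pics/p.png',cv2.resize(np.hstack([x,y]),(800,337)))
E
```

```text
(no output)
```

View pics/p.png

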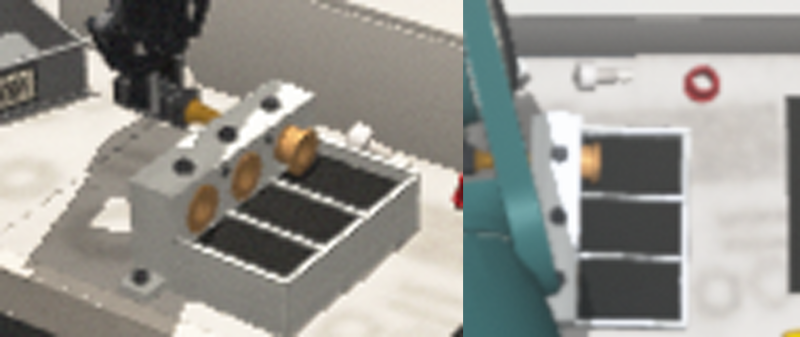

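The far bush (x≈548) is sticking about 15 mm out of the front face (crop ≈ 297,150), so the push is working. I'll carry on.

```bash
python3 -m pendant '[[[-0.005,0,0,0],[-0.005,0,0,0],[-0.005,0,0,0],[-0.005,0,0,0],[-0.005,0,0,0],[-0.005,0,0,0],[0,0,0,0],[0,0,0,0]]]'; python3 - <<'E'
from h import *
go(548,235,33.6,90)
d=shot('scene','p3'); e=shot('top','p4')
x=cv2.resize(d['color'][180:260,200:310],(550,400),interpolation=2); y=cv2.resize(e['color'][160:260,250:350],(400,400),interpolation=2)
cv2.imwrite('pics/pp.png',cv2.resize(np.hstack([x,y]),(800,337)))
E
```

```text
time_s: 16.65
ee_pos: [547.5, 146.8, 32.3]
tool_rot: [0.0, 0.708, 0.706, 0.0]
force: [0.2, -0.0, -2.3]
opening: 22.7
grip_force: 64.9
t 16.6 pos [547.5 146.8  32.3] phi 89.9 | turn -0.1 dx 0.0882 dy 0.0005 dz -0.0013 open 22.7 F [ 0.2 -0.  -2.3] grip 64.9
```

View pics/pp.png

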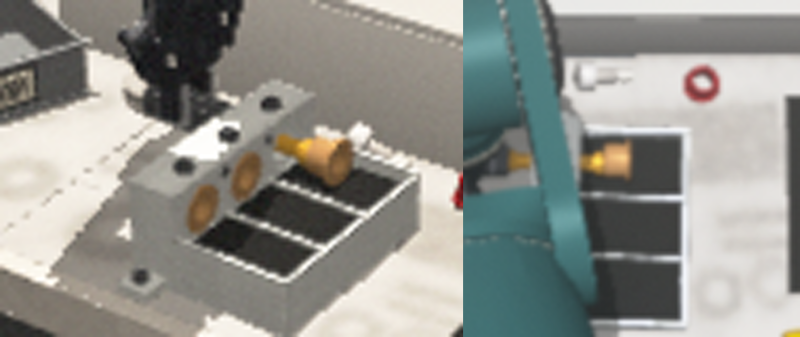

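```bash
python3 -m pendant '[[[0.01,0,0,0],[0.025,0,0,0],[0.03,0,0,0],[0.025,0,0,0],[0,0,0,0],[0,-0.026,0,0],[0,-0.0257,0,0],[0,0,0,0],[0,0,0,0]]]'; python3 - <<'E'
from h import *
go(496,235,32.3,90)
d=shot('scene','q3'); e=shot('top','q4')
x=cv2.resize(d['color'][180:260,200:310],(550,400),interpolation=2); y=cv2.resize(e['color'][160:260,250:350],(400,400),interpolation=2)
cv2.imwrite('pics/q.png',cv2.resize(np.hstack([x,y]),(800,337)))
E
```

```text
time_s: 17.65
ee_pos: [495.9, 237.3, 32.5]
tool_rot: [0.0, 0.708, 0.707, 0.0]
force: [0.6, 0.8, -2.0]
opening: 22.4
grip_force: 65.0
t 17.6 pos [495.9 237.3  32.5] phi 89.9 | turn -0.1 dx -0.0023 dy 0.0001 dz 0.0002 open 22.4 F [ 0.6  0.8 -2. ] grip 65.0
```

View pics/q.png

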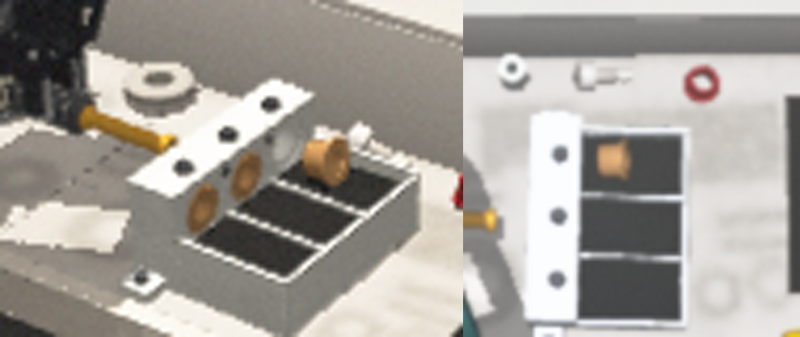

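Bush 1 lies free on its side in the far lane (≈ 327,160) and the drift lines up with the middle bore. Pushing the middle bush, then the near one.

```bash
python3 -m pendant '[[[-0.012,0,0,0],[-0.012,0,0,0],[-0.01,0,0,0],[-0.008,0,0,0],[-0.005,0,0,0],[-0.005,0,0,0],[-0.005,0,0,0],[-0.005,0,0,0],[-0.005,0,0,0],[-0.005,0,0,0],[-0.005,0,0,0],[-0.005,0,0,0]]]';python3 -m pendant '[[[-0.005,0,0,0],[-0.004,0,0,0],[0,0,0,0],[0,0,0,0],[0.01,0,0,0],[0.025,0,0,0],[0.03,0,0,0],[0.025,0,0,0],[0,0,0,0],[0,-0.026,0,0],[0,-0.0257,0,0],[0,0,0,0]]]'; python3 - <<'E'
from h import *
go(444,235,32.3,90)
d=shot('scene','r3'); e=shot('top','r4')
x=cv2.resize(d['color'][180:260,200:310],(550,400),interpolation=2); y=cv2.resize(e['color'][160:260,250:350],(400,400),interpolation=2)
cv2.imwrite('pics/r.png',cv2.resize(np.hstack([x,y]),(800,337)))
E
```

```text
time_s: 18.95
ee_pos: [495.8, 154.6, 32.2]
tool_rot: [0.0, 0.708, 0.706, 0.0]
force: [0.3, -0.1, -1.5]
opening: 22.1
grip_force: 65.0
time_s: 20.15
ee_pos: [442.0, 236.2, 31.9]
tool_rot: [-0.0, 0.707, 0.707, -0.0]
force: [0.6, 0.1, -2.9]
opening: 22.3
grip_force: 65.0
t 20.1 pos [442.  236.2  31.9] phi 90.0 | turn -0.0 dx -0.0012 dy 0.0020 dz -0.0004 open 22.3 F [ 0.6  0.1 -2.9] grip 65.0
```

View pics/r.png

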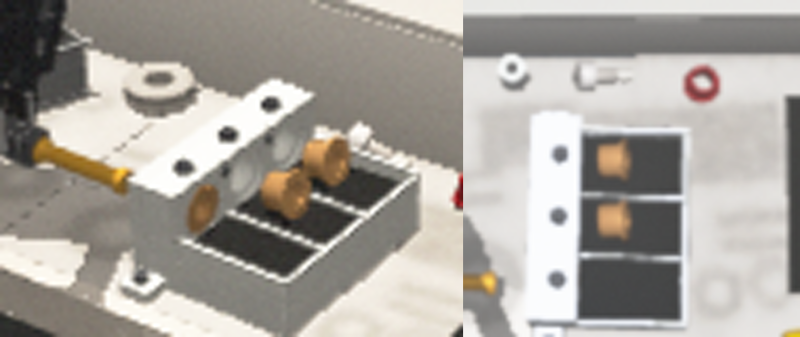

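```bash
python3 -m pendant '[[[-0.006,0.0015,0,0],[-0.014,0,0,0],[-0.012,0,0,0],[-0.01,0,0,0],[-0.005,0,0,0],[-0.005,0,0,0],[-0.005,0,0,0],[-0.005,0,0,0],[-0.005,0,0,0],[-0.005,0,0,0],[-0.005,0,0,0],[-0.005,0,0,0]]]';python3 -m pendant '[[[-0.005,0,0,0],[-0.004,0,0,0],[0,0,0,0],[0,0,0,0],[0.01,0,0,0],[0.025,0,0,0],[0.03,0,0,0],[0.025,0,0,0],[0,0,0,0],[0,0,-0.05,0],[0,0,-0.05,0],[0,0,0,0]]]'; python3 - <<'E'
from h import *
d=shot('scene','u3'); e=shot('top','u4')
x=cv2.resize(d['color'][180:260,200:310],(550,400),interpolation=2); y=cv2.resize(e['color'][160:260,250:350],(400,400),interpolation=2)
cv2.imwrite('pics/u.png',cv2.resize(np.hstack([x,y]),(800,337)))
go(529,-179,132,188.3)
E
```

```text
time_s: 21.45
ee_pos: [445.6, 153.7, 32.2]
tool_rot: [0.0, 0.708, 0.706, -0.0]
force: [0.3, 0.8, -1.9]
opening: 22.4
grip_force: 65.0
time_s: 22.65
ee_pos: [447.9, 236.5, 139.2]
tool_rot: [0.002, 0.708, 0.707, 0.004]
force: [-0.0, 0.6, -2.7]
opening: 22.4
grip_force: 65.1
t 22.8 pos [446.1 235.4 133.1] phi 89.9 | turn -98.4 dx -0.0222 dy -0.4221 dz 0.0011 open 22.5 F [-0.5 -0.7 -3.2] grip 65.1
```

View pics/u.png

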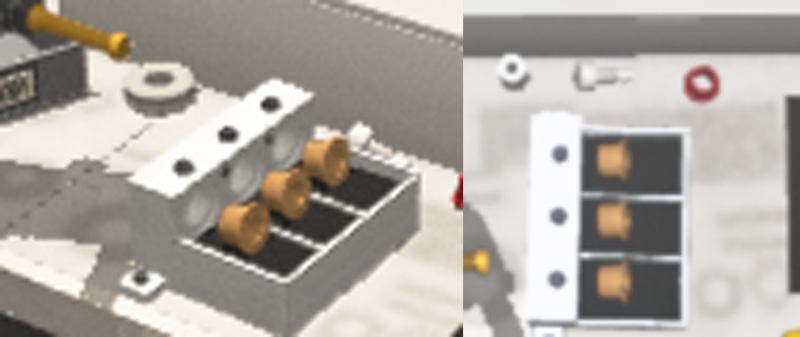

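All three bushes lie in their lanes (crop ≈ 243,225, 287,190, 327,160). Returning the drift to the mat.

```bash
python3 -m pendant '[[[-0.0377,0.0075,0,0],[-0.0377,0.0075,0,0],[-0.0377,0.0075,0,0],[-0.0377,0.0075,0,0],[-0.0377,0.0075,0,0],[-0.0377,0.0075,0,0],[-0.0377,0.0075,0,0],[-0.0377,0.0075,0,0],[-0.0377,0.0075,0,0],[-0.0377,0.0075,0,0],[-0.0377,0.0075,0,0],[0,0,0,-8.2]]]'; python3 -m pendant '[[[0,0,0,-8.2],[0,0,0,-8.2],[0,0,0,-8.2],[0,0,0,-8.2],[0,0,0,-8.2],[0,0,0,-8.2],[0,0,0,-8.2],[0,0,0,-8.2],[0,0,0,-8.2],[0,0,0,-8.2],[0,0,0,-8.2],[0,0,0,0]]]'; python3 -m pendant '[[[0,0,0.03,0],[0,0,0.03,0],[0,0,0.03,0],[0,0,0.02,0],[0,0,0,0],[0,0,0,0]]]';  python3 - <<'E'
from h import *
go(529,-179,-5,188.3)
E
```

```text
time_s: 23.95
ee_pos: [527.0, -183.1, 129.8]
tool_rot: [-0.001, 0.656, 0.754, -0.001]
force: [-0.0, 0.4, -3.0]
opening: 22.5
grip_force: 65.0
time_s: 25.15
ee_pos: [526.9, -179.4, 130.3]
tool_rot: [-0.001, -0.074, 0.997, 0.001]
force: [0.0, 0.6, -2.5]
opening: 22.4
grip_force: 65.0
time_s: 25.75
ee_pos: [527.3, -179.7, 22.1]
tool_rot: [-0.0, -0.071, 0.997, 0.0]
force: [0.3, -0.1, -1.5]
opening: 22.3
grip_force: 64.9
t 25.8 pos [ 527.3 -179.7   22.1] phi -171.9 | turn -0.2 dx -0.0018 dy 0.0004 dz 0.0271 open 22.3 F [ 0.3 -0.1 -1.5] grip 64.9
```

```bash
python3 -m pendant '[[[0,0,0.015,0],[0,0,0.008,0],[0,0,0.003,0],[0,0,0.001,0],[0,0,0,0]]]'; python3 -m pendant '[[[0,0,0,0],[0,0,0,0],[0,0,0,0],[0,0,0,0],[0,0,-0.04,0],[0,0,-0.05,0],[0,0,-0.05,0],[0,0,0,0]]]' 0.05; python3 - <<'E'
from h import *
for c in('top','scene'):
    d=shot(c); W=cloud(d); hsv=cv2.cvtColor(d['color'],cv2.COLOR_BGR2HSV).astype(int)
    with np.errstate(all='ignore'):
        m=(W[...,0]>400)&(W[...,0]<600)&(W[...,1]>-45)&(W[...,1]<58)&(W[...,2]>40)&(hsv[...,0]>6)&(hsv[...,0]<30)&(hsv[...,1]>70)
    n,l,st,_=cv2.connectedComponentsWithStats(m.astype(np.uint8))
    for i in range(1,n):
        if st[i,4]<20: continue
        p=W[l==i]; v,u=np.nonzero(l==i); q=ray(d,np.c_[u,v].astype(float),55)[:,:2]; r=cv2.minAreaRect(q.astype(np.float32))
        print(c,st[i,4],'mean',p.mean(0).round(1),'top',np.percentile(p[:,2],90).round(1),'x',np.percentile(p[:,0],[3,97]).round(),'y',np.percentile(p[:,1],[3,97]).round(),'rect',np.round(r[0],1),np.round(r[1],1),round(r[2],1))
tools()
go(548,25,130,90)
E
```

```text
time_s: 26.25
ee_pos: [527.6, -179.8, -4.7]
tool_rot: [0.0, -0.072, 0.997, -0.0]
force: [-0.4, -0.4, -1.3]
opening: 22.5
grip_force: 65.0
time_s: 27.05
ee_pos: [529.9, -180.7, 143.0]
tool_rot: [0.005, -0.072, 0.997, -0.002]
force: [-0.1, -0.8, 0.1]
opening: 49.9
grip_force: 0.0
top 83 mean [548.4  24.5  59.4] top 66.8 x [537. 561.] y [13. 37.] rect [549.5  24.9] [29.3 22.9] 0.5
top 90 mean [497.4  23.7  59.1] top 66.3 x [485. 511.] y [12. 36.] rect [497.3  22.9] [28.7 25.5] 0.8
top 86 mean [445.6  23.2  59.6] top 66.5 x [434. 459.] y [12. 35.] rect [446.   23.7] [28.2 22.5] 0.5
scene 320 mean [493.8  20.7  54.4] top 65.8 x [431. 561.] y [10. 37.] rect [495.6  19.5] [157.7  49.6] 1.3
top blob 242 c [ 525.3 -292.3] med [ 524.6 -292. ] yaw 165.8 rect [ 528.3 -290.6] [39.3 66.1] 81.2
top brass 70 [ 614.2 -167. ] 9.0
scene blob 210 c [ 542.1 -181. ] med [ 535.4 -179.2] yaw 7.7 rect [ 556.1 -177. ] [155.4  27.7] 10.4
scene blob 407 c [ 499.8 -292.8] med [ 496.1 -294.7] yaw 173.3 rect [ 500.5 -293.3] [ 44.2 122.2] 81.3
scene brass 74 [ 606.1 -170.3] 10.5
t 27.2 pos [ 527.1 -179.6  134.2] phi -171.7 | turn 98.3 dx 0.2046 dy 0.0209 dz 0.0042 open 49.8 F [-0.3 -0.  -0.2] grip 0.0
```

```bash
python3 -m pendant '[[[0,0,0,8.2],[0,0,0,8.2],[0,0,0,8.2],[0,0,0,8.2],[0,0,0,8.2],[0,0,0,8.2],[0,0,0,8.2],[0,0,0,8.2],[0,0,0,8.2],[0,0,0,8.2],[0,0,0,8.2],[0,0,0,8.1]]]'; python3 -m pendant '[[[0.0325,0.0035,0,0],[0.0325,0.0035,0,0],[0.0325,0.0035,0,0],[0.0325,0.0035,0,0],[0.0325,0.0035,0,0],[0.0325,0.0035,0,0],[0,0,0.035,0],[0,0,0.03,0],[0,0,0,0],[0,0,0,0]]]'; python3 - <<'E'
from h import *
go(548.5,15,38,90)
E
```

```text
time_s: 28.45
ee_pos: [526.9, -179.5, 133.4]
tool_rot: [-0.001, 0.709, 0.705, -0.001]
force: [0.4, 0.3, 0.2]
opening: 50.3
grip_force: 0.0
time_s: 29.45
ee_pos: [548.0, 15.1, 69.8]
tool_rot: [-0.001, 0.707, 0.707, -0.001]
force: [0.1, 0.6, 0.5]
opening: 50.0
grip_force: 0.0
t 29.4 pos [548.   15.1  69.8] phi 90.0 | turn -0.0 dx -0.0001 dy 0.0005 dz 0.0318 open 50.0 F [0.1 0.6 0.5] grip 0.0
```

```bash
python3 -m pendant '[[[0,0.0005,0.018,0],[0,0,0.009,0],[0,0,0.004,0],[0,0,0,0],[0,0,0,0]]]'; python3 -m pendant '[[[0,0,0,0],[0,0,0,0],[0,0,0,0],[0,0,0,0],[0,0,0,0]]]' 0.02; python3 -m pendant '[[[0,0,-0.03,0],[0,0,-0.05,0],[0,0,-0.03,0],[0,0,0,0]]]'; python3 - <<'E'
from h import *
go(579,360,150,158.2)
go(579,360,150,90)
E
```

```text
time_s: 29.95
ee_pos: [549.3, 15.2, 40.0]
tool_rot: [0.0, 0.707, 0.707, 0.0]
force: [0.2, -0.7, -0.0]
opening: 50.1
grip_force: 0.0
time_s: 30.45
ee_pos: [549.3, 15.0, 41.0]
tool_rot: [0.0, 0.707, 0.707, 0.0]
force: [-9.4, -2.2, 17.4]
opening: 21.2
grip_force: 54.8
time_s: 30.85
ee_pos: [550.8, 15.2, 154.5]
tool_rot: [0.003, 0.707, 0.707, 0.003]
force: [0.1, -0.3, -0.9]
opening: 20.1
grip_force: 0.0
t 30.9 pos [550.8  15.2 154.5] phi 90.0 | turn -68.2 dx 0.1019 dy 0.3306 dz 0.0045 open 20.1 F [ 0.1 -0.3 -0.9] grip 0.0
t 30.9 pos [550.8  15.2 154.5] phi 90.0 | turn -0.0 dx 0.3448 dy 0.0282 dz 0.0045 open 20.1 F [ 0.1 -0.3 -0.9] grip 0.0
```

```bash
cat > b.py <<'E'
from h import *
def bushes(cam='top',box=(400,600,-45,58),zr=(38,90),pic=None):
    d=shot(cam,pic); W=cloud(d); hsv=cv2.cvtColor(d['color'],cv2.COLOR_BGR2HSV).astype(int)
    with np.errstate(all='ignore'):
        m=(W[...,0]>box[0])&(W[...,0]<box[1])&(W[...,1]>box[2])&(W[...,1]<box[3])&(W[...,2]>zr[0])&(W[...,2]<zr[1])&(hsv[...,0]>6)&(hsv[...,0]<30)&(hsv[...,1]>70)
    n,l,st,_=cv2.connectedComponentsWithStats(m.astype(np.uint8))
    for i in range(1,n):
        if st[i,4]<20: continue
        p=W[l==i]; print(cam,st[i,4],'mean',p.mean(0).round(1),'top',np.percentile(p[:,2],90).round(1),'x',np.percentile(p[:,0],[3,97]).round(),'y',np.percentile(p[:,1],[3,97]).round())
    return d
E
python3 - <<'E'
from b import *
e=bushes(); d=bushes('scene')
o=status.get_obs(); ep=o['ee_pos']
W=cloud(d).reshape(-1,3); W=W[~np.isnan(W[:,0])]
p=W[(np.abs(W[:,0]-ep[0])<40)&(np.abs(W[:,1]-ep[1])<25)&(W[:,2]>125)&(W[:,2]<260)]
print(ep,o['opening'],[(z,int(((p[:,2]>=z)&(p[:,2]<z+5)).sum())) for z in range(130,220,5)])
x=cv2.resize(d['color'][180:260,200:310],(550,400),interpolation=2); y=cv2.resize(e['color'][160:260,250:350],(400,400),interpolation=2)
cv2.imwrite('pics/v.png',cv2.resize(np.hstack([x,y]),(800,337)))
E
```

```text
top 59 mean [546.9  30.1  60.4] top 65.9 x [536. 560.] y [22. 39.]
scene 326 mean [494.4  20.2  54.1] top 65.3 x [431. 559.] y [ 9. 37.]
[549.19262133  15.22676687 149.66424074] 20.314769836164995 [(130, 0), (135, 0), (140, 0), (145, 0), (150, 0), (155, 0), (160, 0), (165, 3), (170, 10), (175, 19), (180, 18), (185, 23), (190, 16), (195, 22), (200, 19), (205, 15), (210, 15), (215, 25)]
```

View pics/v.png

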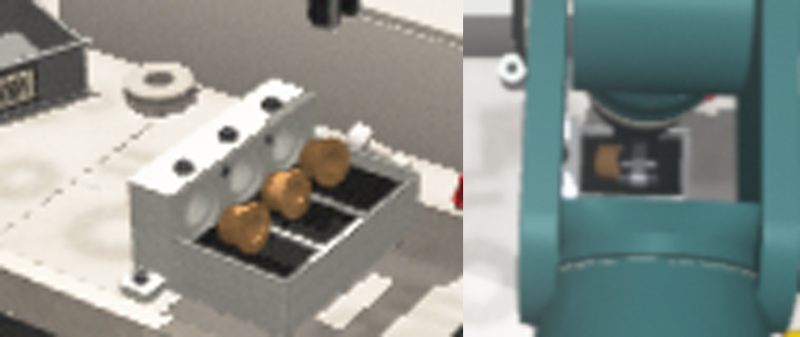

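Bush 1 is still on its side in its lane; the fingers were too high and slipped off. The tips sit at reported z + 18 to 20, so I'll grip 10 mm lower.

```bash
python3 -m pendant '[[[0.002,-0.001,0.04,0],[0,0,0.04,0],[0,0,0.02,0],[0,0,0.01,0],[0,0,0.005,0],[0,0,0,0],[0,0,0.004,0],[0,0,0,0]]]' 0.05; python3 -m pendant '[[[0,0,0,0],[0,0,0,0],[0,0,0,0],[0,0,0,0],[0,0,0,0]]]' 0.02; python3 - <<'E'
from h import *
go(548.5,15,30,90)
E
```

```text
time_s: 31.75
ee_pos: [552.3, 17.1, 34.6]
tool_rot: [0.004, 0.707, 0.707, 0.004]
force: [13.6, -0.7, 27.3]
opening: 50.6
grip_force: 14.3
time_s: 32.25
ee_pos: [550.9, 17.0, 33.2]
tool_rot: [0.003, 0.707, 0.707, 0.002]
force: [7.4, -1.5, 19.6]
opening: 28.2
grip_force: 57.4
t 32.2 pos [550.9  17.   33.2] phi 90.0 | turn -0.0 dx -0.0020 dy -0.0024 dz 0.0032 open 28.2 F [ 7.4 -1.5 19.6] grip 57.4
```

```bash
python3 -m pendant '[[[0,0,-0.01,0],[0,0,-0.02,0],[0,0,-0.03,0],[0,0,-0.03,0],[0,0,-0.03,0],[0,0,0,0],[0,0,0,0]]]'; python3 - <<'E'
from h import *
go(579,360,150,90)
d=shot('scene','w')
cv2.imwrite('pics/w1.png',cv2.resize(d['color'][150:260,200:340],(700,550),interpolation=2))
E
```

```text
time_s: 32.95
ee_pos: [548.0, 17.2, 150.3]
tool_rot: [0.0, 0.707, 0.707, 0.0]
force: [-0.2, 0.6, -0.8]
opening: 28.2
grip_force: 58.0
t 33.0 pos [548.   17.2 150.3] phi 90.0 | turn -0.0 dx 0.3428 dy 0.0310 dz 0.0003 open 28.2 F [-0.2  0.6 -0.8] grip 58.0
```

View pics/w1.png

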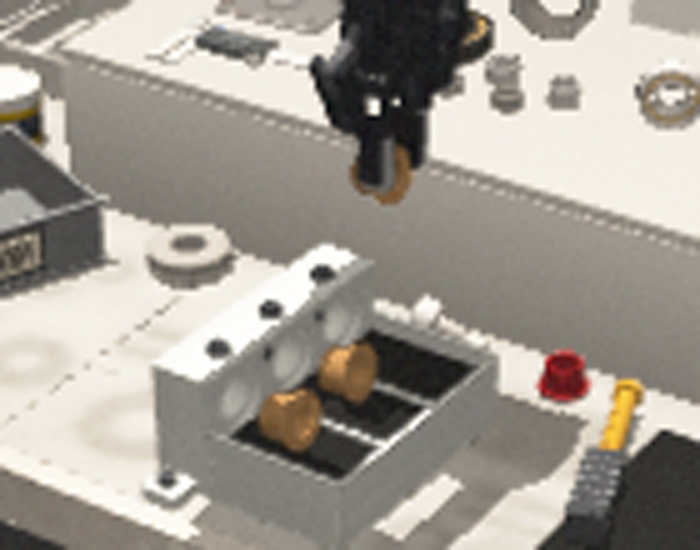

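Bush 1 is held by its sleeve (≈ 380,180); the other two still lie in their lanes (290,418 and 348,372). Carrying it to the tray.

```bash
python3 -m pendant '[[[0.0381,0.0034,0,0],[0.0381,0.0034,0,0],[0.0381,0.0034,0,0],[0.0381,0.0034,0,0],[0.0381,0.0034,0,0],[0.0381,0.0034,0,0],[0.0381,0.0034,0,0],[0.0381,0.0034,0,0],[0.0381,0.0034,0,0],[0,0,0,-8.5],[0,0,0,-8.5],[0,0,0,-8.5]]]'; python3 -m pendant '[[[0,0,0,-8.5],[0,0,0,-8.5],[0,0,0,-8.5],[0,0,0,-8.5],[0,0,0,-8.5],[0,0,0.03,0],[0,0,0.03,0],[0,0,0.03,0],[0,0,0,0],[0,0,0,0]]]'; python3 - <<'E'
from h import *
go(579,360,7,158.2)
E
```

```text
time_s: 34.2
ee_pos: [577.9, 360.2, 148.0]
tool_rot: [-0.001, 0.531, 0.848, -0.001]
force: [0.1, 0.1, 0.9]
opening: 28.3
grip_force: 58.1
time_s: 35.2
ee_pos: [578.2, 359.9, 59.7]
tool_rot: [-0.001, 0.191, 0.982, -0.001]
force: [0.3, 0.2, 0.3]
opening: 27.8
grip_force: 58.1
t 35.2 pos [578.2 359.9  59.7] phi 158.0 | turn -0.2 dx -0.0007 dy 0.0004 dz 0.0527 open 27.8 F [0.3 0.2 0.3] grip 58.1
```

```bash
python3 -m pendant '[[[0,0,0.025,0],[0,0,0.017,0],[0,0,0.008,0],[0,0,0.003,0],[0,0,0,0],[0,0,0,0]]]'; python3 -m pendant '[[[0,0,0,0],[0,0,0,0],[0,0,0,0],[0,0,-0.02,0],[0,0,-0.04,0],[0,0,-0.04,0],[0,0,-0.04,0],[0,0,0,0],[0,0,0,0]]]' 0.05; python3 - <<'E'
from b import *
bushes(); bushes('scene',box=(450,660,290,500),zr=(2,80)); bushes('top',box=(450,660,290,500),zr=(2,80)); go(497,17,150,90)
E
```

```text
time_s: 35.8
ee_pos: [579.1, 360.4, 8.2]
tool_rot: [0.0, 0.191, 0.982, 0.0]
force: [-0.5, -0.0, -1.0]
opening: 28.2
grip_force: 58.1
time_s: 36.7
ee_pos: [578.9, 360.3, 148.2]
tool_rot: [0.001, 0.191, 0.982, 0.001]
force: [-0.1, 0.4, -0.9]
opening: 49.8
grip_force: 0.0
top 87 mean [506.1  24.   58.2] top 65.7 x [494. 520.] y [12. 36.]
top 88 mean [445.5  23.2  59.8] top 67.3 x [434. 459.] y [12. 35.]
scene 42 mean [566.1 361.2  28.5] top 35.9 x [556. 577.] y [347. 381.]
t 36.9 pos [578.1 359.8 145.6] phi 158.0 | turn 68.0 dx -0.3428 dy -0.0811 dz -0.0044 open 49.9 F [-0.2 -0.1 -0.3] grip 0.0
```

```bash
python3 -m pendant '[[[0,0,0,8.5],[0,0,0,8.5],[0,0,0,8.5],[0,0,0,8.5],[0,0,0,8.5],[0,0,0,8.5],[0,0,0,8.5],[0,0,0,8.5]]]' 0.046; python3 -m pendant '[[[-0.034,-0.0072,0,0],[-0.034,-0.0072,0,0],[-0.034,-0.0072,0,0],[-0.034,-0.0072,0,0],[-0.034,-0.0072,0,0],[-0.034,-0.0072,0,0],[-0.034,-0.0072,0,0],[-0.034,-0.0072,0,0],[-0.034,-0.0072,0,0],[-0.034,-0.0072,0,0],[0,0,0.04,0],[0,0,0,0]]]'; python3 - <<'E'
from h import *
go(506,20,27,90)
E
```

```text
time_s: 37.65
ee_pos: [578.2, 360.0, 145.7]
tool_rot: [-0.0, 0.709, 0.705, -0.001]
force: [-0.4, 0.4, -0.2]
opening: 45.9
grip_force: 0.0
time_s: 38.85
ee_pos: [504.1, 19.4, 102.3]
tool_rot: [-0.003, 0.708, 0.706, -0.002]
force: [-1.3, -0.0, -0.6]
opening: 45.9
grip_force: 0.0
t 38.9 pos [504.1  19.4 102.3] phi 89.9 | turn -0.1 dx 0.0006 dy 0.0019 dz 0.0753 open 45.9 F [-1.3 -0.  -0.6] grip 0.0
```

```bash
python3 -m pendant '[[[0,0.001,0.03,0],[0,0,0.025,0],[0,0,0.01,0],[0,0,0.005,0],[0,0,0.004,0],[0,0,0,0],[0,0,0,0]]]'; python3 -m pendant '[[[0,0,0,0],[0,0,0,0],[0,0,0,0],[0,0,0,0],[0,0,0,0]]]' 0.02; python3 -m pendant '[[[0,0,-0.01,0],[0,0,-0.02,0],[0,0,-0.03,0],[0,0,-0.03,0],[0,0,-0.03,0],[0,0,0,0],[0,0,0,0]]]';python3 - <<'E'
from h import *
go(537,376.5,150,90)
E
```

```text
time_s: 39.55
ee_pos: [508.0, 20.2, 34.1]
tool_rot: [0.0, 0.707, 0.707, 0.0]
force: [0.1, -0.4, -0.1]
opening: 46.3
grip_force: 0.0
time_s: 40.05
ee_pos: [508.0, 20.1, 34.1]
tool_rot: [0.0, 0.707, 0.707, 0.0]
force: [-2.4, 0.4, 5.8]
opening: 29.2
grip_force: 57.9
time_s: 40.75
ee_pos: [507.8, 20.1, 154.1]
tool_rot: [0.001, 0.707, 0.707, 0.001]
force: [0.8, -0.8, -1.9]
opening: 29.5
grip_force: 57.8
t 40.8 pos [507.8  20.1 154.1] phi 90.0 | turn -0.0 dx 0.3564 dy 0.0292 dz 0.0041 open 29.5 F [ 0.8 -0.8 -1.9] grip 57.8
```

```bash
python3 -m pendant '[[[0.0396,0.0032,0,0],[0.0396,0.0032,0,0],[0.0396,0.0032,0,0],[0.0396,0.0032,0,0],[0.0396,0.0032,0,0],[0.0396,0.0032,0,0],[0.0396,0.0032,0,0],[0.0396,0.0032,0,0],[0.0396,0.0032,0,0],[0,0,0,-8.5],[0,0,0,-8.5],[0,0,0,-8.5]]]'; python3 -m pendant '[[[0,0,0,-8.5],[0,0,0,-8.5],[0,0,0,-8.5],[0,0,0,-8.5],[0,0,0,-8.5],[0,0,0.03,0],[0,0,0.03,0],[0,0,0.03,0],[0,0,0,0],[0,0,0,0]]]'; python3 - <<'E'
from b import *
go(537,376.5,7,158.2); bushes(box=(400,600,-45,58)); bushes('scene',box=(450,660,290,500),zr=(2,120))
E
```

```text
time_s: 41.95
ee_pos: [535.8, 376.6, 151.5]
tool_rot: [-0.0, 0.531, 0.847, -0.001]
force: [0.1, 0.3, 0.8]
opening: 29.3
grip_force: 57.9
time_s: 42.95
ee_pos: [536.1, 376.4, 63.0]
tool_rot: [-0.001, 0.191, 0.982, -0.001]
force: [0.4, 0.3, 0.7]
opening: 29.3
grip_force: 58.0
t 43.0 pos [536.1 376.4  63. ] phi 158.0 | turn -0.2 dx -0.0008 dy 0.0005 dz 0.0560 open 29.3 F [0.4 0.3 0.7] grip 58.0
top 87 mean [445.7  23.3  60. ] top 66.7 x [434. 459.] y [12. 35.]
scene 49 mean [527.1 377.5  79.9] top 92.0 x [514. 553.] y [359. 413.]
scene 42 mean [566.1 360.8  28.2] top 35.4 x [555. 574.] y [350. 380.]
```

```bash
python3 -m pendant '[[[0,0,0.025,0],[0,0,0.018,0],[0,0,0.008,0],[0,0,0.004,0],[0,0,0,0],[0,0,0,0]]]'; python3 -m pendant '[[[0,0,0,0],[0,0,0,0],[0,0,0,0],[0,0,-0.02,0],[0,0,-0.04,0],[0,0,-0.04,0],[0,0,-0.04,0],[0,0,0,0],[0,0,0,8.5],[0,0,0,8.5],[0,0,0,8.5],[0,0,0,8.5]]]' 0.046; python3 -m pendant '[[[0,0,0,8.5],[0,0,0,8.5],[0,0,0,8.5],[0,0,0,8.5],[0,0,0,0]]]'; python3 - <<'E'
from b import *
bushes('scene',box=(450,660,290,500),zr=(2,120)); bushes('top'); go(448,21,110,90)
E
```

```text
time_s: 43.65
ee_pos: [536.8, 376.8, 9.1]
tool_rot: [0.0, 0.191, 0.982, 0.0]
force: [-0.1, 0.0, 1.0]
opening: 29.3
grip_force: 58.0
time_s: 44.85
ee_pos: [536.4, 376.5, 147.9]
tool_rot: [-0.0, 0.472, 0.881, -0.0]
force: [0.5, -0.7, 0.8]
opening: 46.4
grip_force: 0.0
time_s: 45.35
ee_pos: [536.4, 376.5, 147.9]
tool_rot: [-0.0, 0.708, 0.706, -0.0]
force: [-0.0, -0.2, 0.6]
opening: 45.8
grip_force: 0.0
scene 42 mean [564.2 359.   29.7] top 36.5 x [554. 575.] y [346. 377.]
scene 49 mean [529.8 375.6  28.9] top 36.2 x [521. 540.] y [362. 394.]
top 85 mean [445.4  23.2  60.1] top 68.4 x [434. 458.] y [12. 35.]
t 45.5 pos [536.4 376.5 148. ] phi 90.3 | turn 0.3 dx -0.3555 dy -0.0884 dz 0.0380 open 46.1 F [-0.1 -0.4  0.4] grip 0.0
```

```bash
python3 -m pendant '[[[-0.0355,-0.0088,0,0.3],[-0.0355,-0.0088,0,0],[-0.0355,-0.0088,0,0],[-0.0355,-0.0088,0,0],[-0.0355,-0.0088,0,0],[-0.0355,-0.0088,0,0],[-0.0355,-0.0088,0,0],[-0.0355,-0.0088,0,0],[-0.0355,-0.0088,0,0],[-0.0355,-0.0088,0,0],[0,0,0.04,0],[0,0,0,0]]]'; python3 -m pendant '[[[0,0,0.03,0],[0,0,0.015,0],[0,0,0,0],[0,0,0,0]]]';python3 - <<'E'
from b import *
go(448,21,35,90)
E
```

```text
time_s: 46.65
ee_pos: [444.8, 21.2, 104.5]
tool_rot: [-0.002, 0.708, 0.706, -0.002]
force: [0.0, -0.2, 0.4]
opening: 46.1
grip_force: 0.0
time_s: 47.05
ee_pos: [447.1, 22.3, 64.2]
tool_rot: [0.0, 0.708, 0.706, 0.0]
force: [0.5, 0.3, 0.5]
opening: 45.9
grip_force: 0.0
t 47.0 pos [447.1  22.3  64.2] phi 89.8 | turn -0.2 dx -0.0013 dy 0.0009 dz 0.0292 open 45.9 F [0.5 0.3 0.5] grip 0.0
```

```bash
python3 -m pendant '[[[-0.001,0.001,0.015,0],[0,0,0.009,0],[0,0,0.006,0],[0,0,0,0],[0,0,0,0]]]'; python3 -m pendant '[[[0,0,0,0],[0,0,0,0],[0,0,0,0],[0,0,0,0],[0,0,0,0]]]' 0.02; python3 -m pendant '[[[0,0,-0.01,0],[0,0,-0.02,0],[0,0,-0.03,0],[0,0,-0.03,0],[0,0,-0.03,0],[0,0,0,0],[0,0,0,0]]]';python3 - <<'E'
from h import *
go(497,393,150,90)
E
```

```text
time_s: 47.55
ee_pos: [447.8, 21.0, 33.3]
tool_rot: [-0.0, 0.709, 0.705, -0.0]
force: [0.4, -0.5, -0.2]
opening: 45.9
grip_force: 0.0
time_s: 48.05
ee_pos: [448.2, 20.9, 33.9]
tool_rot: [0.0, 0.709, 0.705, 0.0]
force: [-1.3, -0.5, 6.2]
opening: 28.6
grip_force: 58.5
time_s: 48.75
ee_pos: [447.9, 21.0, 153.9]
tool_rot: [0.0, 0.709, 0.705, 0.0]
force: [0.1, 0.4, -0.6]
opening: 28.4
grip_force: 58.6
t 48.8 pos [447.9  21.  153.9] phi 89.7 | turn -0.3 dx 0.3720 dy 0.0491 dz 0.0039 open 28.4 F [ 0.1  0.4 -0.6] grip 58.6
```

```bash
python3 -m pendant '[[[0.0372,0.0049,0,0],[0.0372,0.0049,0,0],[0.0372,0.0049,0,0],[0.0372,0.0049,0,0],[0.0372,0.0049,0,0],[0.0372,0.0049,0,0],[0.0372,0.0049,0,0],[0.0372,0.0049,0,0],[0.0372,0.0049,0,0],[0.0372,0.0049,0,0],[0,0,0,-8.5],[0,0,0,-8.5]]]'; python3 -m pendant '[[[0,0,0,-8.5],[0,0,0,-8.5],[0,0,0,-8.5],[0,0,0,-8.5],[0,0,0,-8.5],[0,0,0,-8.5],[0,0,0.03,0],[0,0,0.03,0],[0,0,0.03,0],[0,0,0,0],[0,0,0,0]]]'; python3 - <<'E'
from b import *
go(497,393,8,158.2); bushes('scene',box=(430,660,290,500),zr=(2,120))
E
```

```text
time_s: 49.95
ee_pos: [498.0, 393.4, 151.2]
tool_rot: [-0.0, 0.594, 0.804, -0.001]
force: [1.0, -0.7, 0.2]
opening: 28.5
grip_force: 58.7
time_s: 51.05
ee_pos: [498.4, 392.5, 63.0]
tool_rot: [-0.001, 0.193, 0.981, -0.001]
force: [0.2, 0.6, 0.3]
opening: 28.6
grip_force: 58.7
t 51.0 pos [498.4 392.5  63. ] phi 157.7 | turn -0.5 dx 0.0015 dy -0.0000 dz 0.0550 open 28.6 F [0.2 0.6 0.3] grip 58.7
scene 42 mean [491.9 395.1  77.3] top 91.3 x [480. 524.] y [378. 440.]
scene 45 mean [567.4 362.2  28.1] top 35.9 x [553. 592.] y [348. 396.]
scene 50 mean [529.  375.5  28.3] top 36.1 x [518. 541.] y [362. 393.]
```

```bash
python3 -m pendant '[[[0,0,0.025,0],[0,0,0.017,0],[0,0,0.008,0],[0,0,0.004,0],[0,0,0,0],[0,0,0,0]]]'; python3 -m pendant '[[[0,0,0,0],[0,0,0,0],[0,0,0,0],[0,0,-0.02,0],[0,0,-0.04,0],[0,0,-0.04,0],[0,0,-0.04,0],[0,0,0,0],[0,0,0,0]]]' 0.05; python3 - <<'E'
from b import *
bushes('scene',box=(430,660,290,500),zr=(2,120)); bushes('top');tools(); go(503,-289,150,171)
E
```

```text
time_s: 51.7
ee_pos: [499.1, 392.9, 10.1]
tool_rot: [0.0, 0.193, 0.981, 0.0]
force: [-0.0, 0.5, 0.2]
opening: 28.6
grip_force: 58.7
time_s: 52.6
ee_pos: [499.0, 392.9, 150.2]
tool_rot: [0.001, 0.193, 0.981, 0.001]
force: [-0.8, 0.6, -0.8]
opening: 50.1
grip_force: 0.0
scene 46 mean [568.4 362.8  27.7] top 35.9 x [555. 609.] y [348. 404.]
scene 50 mean [530.2 376.2  28.1] top 35.8 x [520. 542.] y [362. 393.]
scene 49 mean [494.5 390.4  28.1] top 34.8 x [485. 505.] y [375. 408.]
top blob 176 c [ 519.8 -143.1] med [ 518.6 -142.7] yaw 13.5 rect [ 524.8 -140. ] [74.2 25.4] 19.9
top blob 495 c [ 506.4 -287.6] med [ 506.4 -286.6] yaw 171.0 rect [ 506.8 -287. ] [ 39.8 111.7] 81.2
scene blob 132 c [ 514.  -147.6] med [ 512.2 -145.8] yaw 17.4 rect [ 518.  -145.4] [96.1 25.1] 20.2
scene blob 402 c [ 500.1 -292.4] med [ 496.3 -294.7] yaw 172.8 rect [ 501.3 -293.4] [ 44.2 120.5] 81.3
t 52.8 pos [498.3 392.4 147.7] phi 157.7 | turn -13.3 dx -0.1113 dy -0.6723 dz -0.0023 open 50.1 F [-0.  -0.3 -0.3] grip 0.0
```

The drift has been knocked to about (518,-143), so I'll put it back after the scan. The scanner hasn't moved; fetching it.

```bash
python3 -m pendant '[[[0,0,0,-6.7],[0,0,0,-6.6],[-0.0063,-0.0373,0,0],[-0.0063,-0.0373,0,0],[-0.0063,-0.0373,0,0],[-0.0063,-0.0373,0,0],[-0.0063,-0.0373,0,0],[-0.0063,-0.0373,0,0],[-0.0063,-0.0373,0,0],[-0.0063,-0.0373,0,0],[-0.0063,-0.0373,0,0],[-0.0063,-0.0373,0,0]]]' 0.062; python3 -m pendant '[[[-0.0063,-0.0373,0,0],[-0.0063,-0.0373,0,0],[-0.0063,-0.0373,0,0],[-0.0063,-0.0373,0,0],[-0.0063,-0.0373,0,0],[-0.0063,-0.0373,0,0],[-0.0063,-0.0373,0,0],[-0.0063,-0.0373,0,0],[0,0,0.04,0],[0,0,0.04,0],[0,0,0.03,0],[0,0,0,0]]]'; python3 - <<'E'
from h import *
go(505,-289,-8,171)
E
```

```text
time_s: 54.0
ee_pos: [502.0, 12.9, 148.4]
tool_rot: [-0.001, 0.078, 0.997, -0.0]
force: [0.9, 0.5, 0.2]
opening: 62.2
grip_force: 0.0
time_s: 55.2
ee_pos: [503.2, -286.8, 34.1]
tool_rot: [-0.003, 0.079, 0.997, 0.002]
force: [0.3, 0.4, -0.4]
opening: 62.1
grip_force: 0.0
t 55.2 pos [ 503.2 -286.8   34.1] phi 171.0 | turn -0.0 dx -0.0021 dy -0.0019 dz 0.0421 open 62.1 F [ 0.3  0.4 -0.4] grip 0.0
```

```bash
python3 -m pendant '[[[-0.002,-0.0015,0.015,0],[0,0,0.012,0],[0,0,0.008,0],[0,0,0.005,0],[0,0,0,0],[0,0,0,0]]]'; python3 -m pendant '[[[0,0,0,0],[0,0,0,0],[0,0,0,0],[0,0,0,0],[0,0,0,0]]]' 0.03; python3 - <<'E'
from h import *
go(505,-289,150,65)
E
```

```text
time_s: 55.8
ee_pos: [507.6, -290.1, -0.3]
tool_rot: [0.0, 0.078, 0.997, -0.0]
force: [0.2, 0.4, 0.3]
opening: 61.9
grip_force: 0.0
time_s: 56.3
ee_pos: [507.8, -290.2, 0.1]
tool_rot: [0.001, 0.078, 0.997, -0.0]
force: [-0.4, 0.7, 6.2]
opening: 36.5
grip_force: 61.0
t 56.3 pos [ 5.078e+02 -2.902e+02  1.000e-01] phi 171.0 | turn 106.0 dx -0.0001 dy -0.0030 dz -0.1499 open 36.5 F [-0.4  0.7  6.2] grip 61.0
```

```bash
python3 -m pendant '[[[0,0,-0.02,0],[0,0,-0.04,0],[0,0,-0.05,0],[0,0,-0.04,0],[0,0,0,8.57],[0,0,0,8.57],[0,0,0,8.57],[0,0,0,8.57],[0,0,0,8.57],[0,0,0,8.57],[0,0,0,8.57],[0,0,0,8.57]]]'; python3 -m pendant '[[[0,0,0,8.57],[0,0,0,8.57],[0,0,0,8.57],[0,0,0,8.57],[0,0,0,0]]]'; python3 - <<'E'
from h import *
go(455,171,150,68.2)
E
```

```text
time_s: 57.5
ee_pos: [507.3, -289.9, 149.2]
tool_rot: [-0.0, 0.629, 0.778, -0.0]
force: [0.2, -0.4, -1.3]
opening: 36.4
grip_force: 60.4
time_s: 58.0
ee_pos: [507.3, -289.9, 149.2]
tool_rot: [-0.0, 0.829, 0.559, 0.0]
force: [0.2, 0.2, -1.6]
opening: 36.0
grip_force: 60.4
t 58.0 pos [ 507.3 -289.9  149.2] phi 68.0 | turn -0.2 dx 0.4086 dy -0.2197 dz -0.0008 open 36.0 F [ 0.2  0.2 -1.6] grip 60.4
```

```bash
python3 -m pendant '[[[0.034,-0.0183,0,-0.2],[0.034,-0.0183,0,0],[0.034,-0.0183,0,0],[0.034,-0.0183,0,0],[0.034,-0.0183,0,0],[0.034,-0.0183,0,0],[0.034,-0.0183,0,0],[0.034,-0.0183,0,0],[0.034,-0.0183,0,0],[0.034,-0.0183,0,0],[0.034,-0.0183,0,0],[0.0346,-0.0184,0,0]]]'; python3 -m pendant '[[[0,0,0,0],[0,0,0.02,0],[0,0,0.02,0],[0,0,0,0],[0,0,0,0]]]'; python3 - <<'E'
from h import *
go(455,171,11,68.2)
from scipy.optimize import minimize
for c in('top','scene'):
    d=shot(c,'sc_'+c); W=cloud(d)
    with np.errstate(all='ignore'):
        m=(W[...,0]>380)&(W[...,0]<560)&(W[...,1]>100)&(W[...,1]<260)&(W[...,2]>90)&(W[...,2]<145)
    n,l,st,_=cv2.connectedComponentsWithStats(m.astype(np.uint8))
    for i in range(1,n):
        if st[i,4]<40: continue
        v,u=np.nonzero(l==i); p=ray(d,np.c_[u,v].astype(float),136)[:,:2]; r=cv2.minAreaRect(p.astype(np.float32)); print(c,st[i,4],'med',np.median(W[l==i],0).round(1),pca(p),'rect',np.round(r[0],1),np.round(r[1],1),round(r[2],1))
    print([(np.round(r['xy']),round(r['score'],2),W[int(r['xy'][1]),int(r['xy'][0])].round()) for r in optics.search_frame(c,'label')[:2]],[(np.round(r['xy']),round(r['score'],2),W[int(r['xy'][1]),int(r['xy'][0])].round()) for r in optics.search_frame(c,'scanner')[:2]])
E
```

```text
time_s: 59.2
ee_pos: [453.5, 172.4, 149.4]
tool_rot: [0.0, 0.826, 0.564, 0.0]
force: [0.5, -0.1, -1.2]
opening: 36.4
grip_force: 60.4
time_s: 59.7
ee_pos: [454.1, 170.6, 109.6]
tool_rot: [-0.0, 0.827, 0.563, -0.0]
force: [-0.1, -0.1, -1.4]
opening: 36.3
grip_force: 60.4
t 59.7 pos [454.1 170.6 109.6] phi 68.5 | turn 0.3 dx 0.0008 dy 0.0007 dz 0.0986 open 36.3 F [-0.1 -0.1 -1.4] grip 60.4
top 177 med [436.2 138.4 138.8] (array([437.48250075, 140.33379939]), np.float64(79.62656955336868)) rect [433.7 139.9] [38.9 47.5] 46.8
[(array([166., 211.]), 0.69, array([541., 408.,   4.])), (array([289., 225.]), 0.4, array([501.,  38.,  33.]))] [(array([252., 243.]), 0.7, array([434., 138., 140.]))]
scene 313 med [439.2 150.2 139.3] (array([442.27686226, 151.71037511]), np.float64(57.95382857610212)) rect [451.7 156.7] [135.2  67.9] 68.3
[(array([186., 198.]), 0.56, array([528., 385.,  16.]))] [(array([223., 194.]), 0.84, array([456., 154., 142.]))]
```

```bash
python3 - <<'E'
from h import *
d=shot('scene'); im=cv2.imread('pics/scene0.png'); W=np.load('scene0.npy'); g=cv2.cvtColor(im,cv2.COLOR_BGR2GRAY)
print(px(d,(513,316,28)).round(1))
sub=slice(190,216),slice(175,222)
Q=W[sub]; hsv=cv2.cvtColor(im,cv2.COLOR_BGR2HSV)[sub]
n=np.array([np.cos(np.radians(68.2)),np.sin(np.radians(68.2))])
s=(Q[...,:2]-[537,376.5])@n; t=(Q[...,:2]-[537,376.5])@[-n[1],n[0]]
face=(Q[...,2]>8)&(Q[...,2]<46)&(s<-50)&(s>-80)
lab=face&(hsv[...,1]>20)&(hsv[...,0]>8)&(hsv[...,0]<40)
print('face s',np.median(s[face]),face.sum(),'label n',lab.sum(),'s',np.median(s[lab]),'t',np.percentile(t[lab],[3,50,97]),'z',np.percentile(Q[lab][:,2],[3,50,97]),'xy',np.median(Q[lab],0))
A=np.polyfit(t[face],s[face],1); print('face slope deg',np.degrees(np.arctan(A[0])),A)
v,u=np.nonzero(lab); print('px',u.mean()+175,v.mean()+190)
E
```

```text
[198.  202.4]
face s -64.55075505172547 466 label n 186 s -65.38958415373563 t [-83.33335298  -3.4124214   35.66672379] z [14.37382579 31.13285576 44.66454357] xy [515.57502282 315.53424498  31.13285576]
face slope deg -0.0699579907829909 [-1.22099788e-03 -6.44387249e+01]
px 199.19892473118279 201.53225806451613
```

The label is confirmed at (513,316,28) with the tray yaw at 68.2°. Lowering the scanner and holding it steady.

```bash
python3 -m pendant '[[[-0.001,0.0007,0.03,0.3],[0,0,0.03,0],[0,0,0.02,0],[0,0,0.012,0],[0,0,0.006,0],[0,0,0,0],[0,0,0,0]]]'; python3 - <<'E'
from h import *
go(454,169,11,68.2)
d=shot('scene','scan'); W=cloud(d)
with np.errstate(all='ignore'):
    m=(W[...,0]>380)&(W[...,0]<520)&(W[...,1]>105)&(W[...,1]<240)&(W[...,2]>34)&(W[...,2]<60)
v,u=np.nonzero(m); p=W[m]; print(len(p),np.median(p,0)); r=cv2.minAreaRect(p[:,:2].astype(np.float32)); print(r)
cv2.imwrite('pics/scan1.png',cv2.resize(d['color'][160:250,150:270],(720,540),interpolation=2))
E
```

```text
time_s: 60.75
ee_pos: [454.8, 169.8, 12.2]
tool_rot: [0.0, 0.829, 0.56, 0.001]
force: [0.8, 0.3, -1.2]
opening: 36.3
grip_force: 60.5
t 60.8 pos [454.8 169.8  12.2] phi 68.1 | turn -0.1 dx -0.0011 dy -0.0004 dz 0.0012 open 36.3 F [ 0.8  0.3 -1.2] grip 60.5
261 [442.76669199 157.31684741  43.43104102]
((450.8181457519531, 165.42477416992188), (104.06642150878906, 61.72451400756836), 46.6052131652832)
```

View pics/scan1.png

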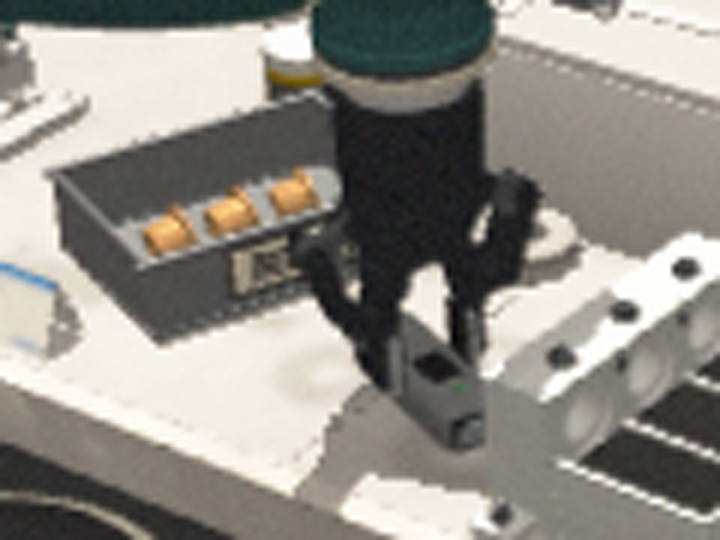

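The three bushes lie in the tray and the scanner is aimed at the label. Its near end (≈ 465,432) also shows a dark, lens-like feature, so I'll check which end is the window before holding.

```bash
python3 - <<'E'
from h import *
d=shot('scene'); W=cloud(d)
for n in('scanner_window','scanner'):
    print(n,[(np.round(r['xy'],1),round(r['score'],2)) for r in optics.search_frame('scene',n)])
shot('top'); print([(np.round(r['xy'],1),round(r['score'],2)) for r in optics.search_frame('top','scanner_window')])
# pixels of both ends
a=cv2.imread('pics/scene0.png'); print('first: -x end'); print(a[270:283,340:356,:].mean(2).astype(int)); print('now tail');print(d['color'][225:239,218:236,:].mean(2).astype(int)); print('col -x',a[278,346:352].tolist(),'col tail',d['color'][231:234,225:230].reshape(-1,3).tolist())
E
```

```text
scanner_window [(array([221.1, 228. ]), 0.7), (array([320.2, 245. ]), 0.31)]
scanner [(array([227.2, 224. ]), 0.49)]
[(array([255.2, 244.9]), 0.56)]
first: -x end
[[ 48  52  52  53  50  50  63 113 155 172 171 170 172 173 172 176]
 [ 52  50  49  50  49  55  89 146 161 163 171 171 173 172 173 172]
 [ 53  49  47  49  51  60 100 139 152 156 160 168 173 171 172 174]
 [ 50  53  49  50  48  58  88 117 129 146 150 158 163 167 172 173]
 [ 52  49  50  49  53  56  77  94 105 119 134 145 153 159 162 168]
 [ 48  51  55  53  50  60  74  83  85  91 106 119 132 144 154 157]
 [ 54  54  49  52  49  61  70  75  44  57  75  95 108 120 135 141]
 [ 53  50  48  49  48  50  67  70  32  22  38  58  86  99 107 111]
 [ 52  49  47  56  52  53  61  65  33  26  17  31  71  89  83  82]
 [ 52  51  48  48  49  49  51  41  55  50  36  41  74  78  80  79]
 [ 77  49  47  52  52  52  49  46  31  38  55  59  71  78  75  78]
 [193 101  91  62  52  54  49  46  30  33  28  41  60  67  72  72]
 [240 239 231 135 101  73  51  49  47  43  31  33  40  48  58  55]]
now tail
[[ 79  88  91  94  97  98  98  95  90  95  97 101 114 12
[... 606 characters left out ...]
129 128 128]
 [122 118 121 124 120  94  76  53  48  63  73 110 127 133 130 128 128 129]
 [122 121 122 127 127 128 119 105  97 115 141 141 143 135 132 131 128 129]
 [125 122 122 124 127 132 133 138 137 137 137 141 136 129 131 132 122 128]
 [120 118 122 121 123 125 128 133 134 133 135 131 132 129 130 130 132 127]
 [117 118 115 117 121 122 124 125 124 123 122 127 122 124 128 130 132 128]]
col -x [[59, 62, 63], [64, 64, 67], [34, 32, 33], [25, 27, 28], [17, 18, 17], [29, 31, 34]] col tail [[49, 49, 48], [58, 59, 58], [95, 96, 93], [93, 94, 89], [92, 93, 90], [48, 49, 51], [65, 68, 66], [97, 97, 94], [95, 97, 92], [87, 89, 85], [51, 50, 50], [65, 68, 65], [91, 92, 88], [85, 88, 81], [66, 68, 67]]
```

I can't tell from this which end is the window. A wrong-way hold does no harm, so I'll hold 2.6 s this way and then repeat it with the scanner turned end for end.

```bash
R='x'; python3 -m pendant '[[[-0.001,0,0.001,0],[0,0,0,0],[0,0,0,0],[0,0,0,0],[0,0,0,0],[0,0,0,0],[0,0,0,0],[0,0,0,0],[0,0,0,0],[0,0,0,0],[0,0,0,0],[0,0,0,0]]]'; python3 -m pendant '[[[0,0,0,0],[0,0,0,0],[0,0,0,0],[0,0,0,0],[0,0,0,0],[0,0,0,0],[0,0,0,0],[0,0,0,0],[0,0,0,0],[0,0,0,0],[0,0,0,0],[0,0,0,0]]]';  python3 -m pendant '[[[0,0,0,0],[0,0,0,0],[0,0,0,0],[0,0,0,0]]]'; python3 -m pendant '[[[0,0,-0.04,0],[0,0,-0.05,0],[0,0,-0.04,0],[0,0,0,-8.5],[0,0,0,-8.5],[0,0,0,-8.5],[0,0,0,-8.5],[0,0,0,-8.5],[0,0,0,-8.5],[0,0,0,-8.5],[0,0,0,-8.5],[0,0,0,-8.5]]]'; python3 -m pendant '[[[0,0,0,-8.5],[0,0,0,-8.5],[0,0,0,-8.5],[0,0,0,-8.5],[0,0,0,-8.5],[0,0,0,-8.5],[0,0,0,-8.5],[0,0,0,-8.5],[0,0,0,-8.5],[0,0,0,-8.5],[0,0,0,-8.5],[0,0,0,-1.5]]]';python3 - <<'E'
from h import *
go(456,174,11,248.2)
E
```

```text
time_s: 62.25
ee_pos: [453.9, 168.8, 10.2]
tool_rot: [-0.0, 0.829, 0.56, 0.0]
force: [0.5, 0.3, -0.3]
opening: 36.6
grip_force: 60.5
time_s: 63.45
ee_pos: [453.9, 168.7, 10.2]
tool_rot: [0.0, 0.829, 0.56, -0.0]
force: [-0.8, 0.5, -1.7]
opening: 36.6
grip_force: 60.5
time_s: 63.85
ee_pos: [453.9, 168.7, 10.2]
tool_rot: [0.0, 0.829, 0.56, -0.0]
force: [0.2, -0.0, -1.1]
opening: 36.0
grip_force: 60.5
time_s: 65.05
ee_pos: [453.9, 168.7, 140.2]
tool_rot: [-0.0, 0.302, 0.953, -0.0]
force: [0.3, 0.1, -0.7]
opening: 36.5
grip_force: 60.7
time_s: 66.25
ee_pos: [453.9, 168.7, 140.2]
tool_rot: [-0.0, -0.498, 0.867, -0.0]
force: [0.3, -1.1, -0.9]
opening: 36.8
grip_force: 60.7
t 66.2 pos [453.9 168.7 140.2] phi -120.2 | turn -8.4 dx -0.0057 dy -0.0000 dz 0.1292 open 36.8 F [ 0.3 -1.1 -0.9] grip 60.7
```

```bash
python3 -m pendant '[[[0,0,0,-8.4],[-0.0057,0,0,0],[0,0,0.04,0],[0,0,0.04,0],[0,0,0.03,0],[0,0,0.012,0],[0,0,0.007,0],[0,0,0,0],[0,0,0,0]]]'; python3 - <<'E'
from h import *
go(456,174,11,248.2)
E
```

```text
time_s: 67.15
ee_pos: [456.9, 174.3, 12.6]
tool_rot: [0.001, -0.558, 0.83, -0.0]
force: [-0.7, 0.3, -1.7]
opening: 36.6
grip_force: 60.7
t 67.2 pos [456.9 174.3  12.6] phi -112.1 | turn -0.3 dx 0.0006 dy 0.0007 dz 0.0016 open 36.6 F [-0.7  0.3 -1.7] grip 60.7
```

```bash
python3 -m pendant '[[[0,0.0005,0.0015,-0.3],[0,0,0,0],[0,0,0,0],[0,0,0,0],[0,0,0,0],[0,0,0,0],[0,0,0,0],[0,0,0,0],[0,0,0,0],[0,0,0,0],[0,0,0,0],[0,0,0,0]]]'; python3 -m pendant '[[[0,0,0,0],[0,0,0,0],[0,0,0,0],[0,0,0,0],[0,0,0,0],[0,0,0,0],[0,0,0,0],[0,0,0,0],[0,0,0,0],[0,0,0,0],[0,0,0,0],[0,0,0,0]]]';  python3 -m pendant '[[[0,0,0,0],[0,0,0,0],[0,0,0,0],[0,0,0,0]]]'; python3 - <<'E'
from h import *
d=shot('scene','flip'); a=cv2.imread('pics/scan.png'); s=cv2.imread('pics/scene0.png')
L=[cv2.resize(x,(400,400),interpolation=2) for x in (a[210:245,200:240],d['color'][210:245,200:240])]
cv2.imwrite('pics/ends.png',np.hstack(L))
go(508,-290,150,171)
E
python3 -m pendant '[[[0,0,-0.04,0],[0,0,-0.05,0],[0,0,-0.05,0],[0,0,0,8.5],[0,0,0,8.5],[0,0,0,8.5],[0,0,0,8.5],[0,0,0,8.5],[0,0,0,8.5],[0,0,0,8.5],[0,0,0,8.5],[0,0,0,8.5]]]'; python3 - <<'E'
from h import *
go(508,-290,150,171)
E
```

```text
time_s: 68.35
ee_pos: [455.6, 174.2, 9.7]
tool_rot: [-0.0, -0.561, 0.828, 0.0]
force: [-0.6, 0.9, -2.2]
opening: 36.1
grip_force: 60.7
time_s: 69.55
ee_pos: [455.6, 174.2, 9.7]
tool_rot: [-0.0, -0.561, 0.828, 0.0]
force: [-0.1, 0.5, -0.8]
opening: 36.7
grip_force: 60.7
time_s: 69.95
ee_pos: [455.6, 174.2, 9.7]
tool_rot: [0.0, -0.561, 0.828, 0.0]
force: [0.1, 0.2, -0.2]
opening: 36.8
grip_force: 60.7
t 70.0 pos [455.6 174.2   9.7] phi -111.7 | turn 77.3 dx -0.1244 dy -0.4503 dz -0.1403 open 36.6 F [-0.2 -0.6 -1.3] grip 60.7
time_s: 71.2
ee_pos: [455.6, 174.2, 149.7]
tool_rot: [-0.0, 0.075, 0.997, -0.0]
force: [-0.5, 0.1, -2.0]
opening: 36.1
grip_force: 60.8
t 71.2 pos [455.6 174.2 149.7] phi 171.4 | turn 0.4 dx -0.1244 dy -0.4503 dz -0.0003 open 36.1 F [-0.5  0.1 -2. ] grip 60.8
```

View pics/ends.png

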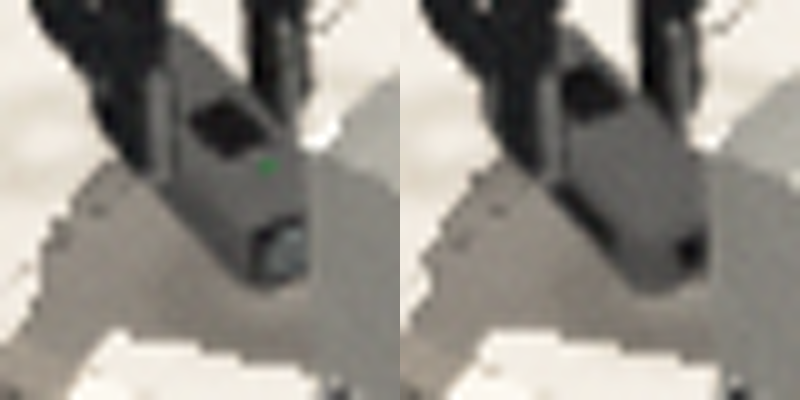

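The framed glass window is on the LED end (left panel, 280,245) and the other end has only a small socket (right, 690,250). The second hold was therefore the real scan, from about 100 mm. Taking the scanner back to the mat.

```bash
python3 -m pendant '[[[-0.0104,-0.0375,0,0.4],[-0.0104,-0.0375,0,0],[-0.0104,-0.0375,0,0],[-0.0104,-0.0375,0,0],[-0.0104,-0.0375,0,0],[-0.0104,-0.0375,0,0],[-0.0104,-0.0375,0,0],[-0.0104,-0.0375,0,0],[-0.0104,-0.0375,0,0],[-0.0104,-0.0375,0,0],[-0.0104,-0.0375,0,0],[-0.0104,-0.0375,0,0]]]'; python3 -m pendant '[[[0,0,0,0],[0,0,0.04,0],[0,0,0.04,0],[0,0,0.03,0],[0,0,0.02,0],[0,0,0,0],[0,0,0,0]]]'; python3 - <<'E'
from h import *
go(508,-290,1,171)
E
```

```text
time_s: 72.4
ee_pos: [511.5, -291.1, 149.7]
tool_rot: [0.0, 0.075, 0.997, -0.0]
force: [1.0, 0.5, -0.8]
opening: 36.8
grip_force: 60.8
time_s: 73.1
ee_pos: [511.8, -289.2, 20.4]
tool_rot: [0.0, 0.075, 0.997, -0.0]
force: [-1.4, 0.2, -1.2]
opening: 36.5
grip_force: 60.8
t 73.1 pos [ 511.8 -289.2   20.4] phi 171.4 | turn 0.4 dx 0.0037 dy -0.0014 dz 0.0194 open 36.5 F [-1.4  0.2 -1.2] grip 60.8
```

```bash
python3 -m pendant '[[[0.0035,-0.0015,0.01,0],[0,0,0.006,0],[0,0,0.003,0],[0,0,0.001,0],[0,0,0,0],[0,0,0,0]]]'; python3 -m pendant '[[[0,0,0,0],[0,0,0,0],[0,0,0,0],[0,0,-0.03,0],[0,0,-0.04,0],[0,0,-0.05,0],[0,0,-0.03,0],[0.045,0,0,0],[0.045,0,0,0],[0.04,0.04,0,0],[0,0.04,0,0],[0,0.04,0,0]]]' 0.062; python3 -m pendant '[[[0,0.04,0,0],[0,0.04,0,0],[0,0.04,0,0],[0,0.04,0,0],[0,0,0,0]]]'; python3 - <<'E'
from h import *
d=shot('top'); print('mat corners',ray(d,np.array([[120+x/2.5,150+y/2.5] for x,y in((565,97),(733,97),(740,243),(567,243))]),3).round(0).tolist())
def tl():
  for cam in('top','scene'):
    d=shot(cam,'end_'+cam); W=cloud(d); hsv=cv2.cvtColor(d['color'],cv2.COLOR_BGR2HSV).astype(int)
    with np.errstate(all='ignore'):
        hi=(W[...,0]>430)&(W[...,0]<680)&(W[...,1]>-345)&(W[...,1]<-85)&(W[...,2]>15)&(W[...,2]<40)
        br=(W[...,0]>480)&(W[...,0]<680)&(W[...,1]>-250)&(W[...,1]<-75)&(W[...,2]>5)&(W[...,2]<40)&(hsv[...,0]>8)&(hsv[...,0]<30)&(hsv[...,1]>110)
    n,l,st,_=cv2.connectedComponentsWithStats(hi.astype(np.uint8))
    for i in range(1,n):
        if st[i,4]<60: continue
        v,u=np.nonzero(l==i); p=ray(d,np.c_[u,v].astype(float),27)[:,:2]; r=cv2.minAreaRect(p.astype(np.float32)); print(cam,len(u),'med',np.median(W[l==i],0).round(1),'yaw',pca(p)[1].round(1),'rect',np.round(r[0],1),np.round(r[1],1),round(r[2],1))
    p=W[br]; 
    if len(p): print('brass',len(p),p.mean(0).round(1),pca(p[:,:2])[1].round(1),p.min(0).round(),p.max(0).round())
tl(); go(518,-143,100,198)
E
```

```text
time_s: 73.7
ee_pos: [508.0, -290.5, 0.1]
tool_rot: [0.0, 0.075, 0.997, -0.0]
force: [-2.2, 0.6, 3.4]
opening: 36.4
grip_force: 61.4
time_s: 74.9
ee_pos: [400.6, -156.6, 150.1]
tool_rot: [0.001, 0.076, 0.997, -0.0]
force: [0.5, 0.2, 0.3]
opening: 61.8
grip_force: 0.0
time_s: 75.4
ee_pos: [425.6, 4.3, 149.8]
tool_rot: [0.0, 0.073, 0.997, 0.0]
force: [-0.1, 0.1, 0.2]
opening: 62.2
grip_force: 0.0
mat corners [[620.0, -134.0, 3.0], [624.0, -338.0, 3.0], [446.0, -337.0, 3.0], [443.0, -133.0, 3.0]]
top 226 med [ 663.1 -216.7   28.2] yaw 91.2 rect [ 663.8 -215.7] [  6.2 260.8] 1.1
top 91 med [ 605.3 -110.1   20.8] yaw 19.1 rect [ 602.  -109.1] [58.5 17.1] 17.3
top 509 med [ 505.6 -286.4   29.3] yaw 171.4 rect [ 506.7 -287.6] [ 40.1 112.7] 81.4
brass 76 [ 604.3 -111.5   20.8] 20.5 [ 578. -125.   11.] [630. -97.  30.]
scene 563 med [ 662.5 -221.    27.2] yaw 90.8 rect [ 664.1 -213.1] [ 48.2 268.3] 2.8
scene 216 med [ 531.7 -140.3   24.8] yaw 19.6 rect [ 548.8 -134.1] [164.5  25.7] 20.5
scene 433 med [ 494.8 -295.9   29.5] yaw 174.0 rect [ 499.8 -294.1] [ 46.3 124.6] 82.7
brass 62 [ 597.3 -116.1   21.6] 20.9 [ 558. -133.   16.] [630. -98.  27.]
t 75.5 pos [425.3   0.6 149.7] phi 171.4 | turn -26.6 dx -0.0438 dy -0.1652 dz 0.0497 open 62.0 F [ 0.9 -0.4 -0.4] grip 0.0
```

```bash
python3 -m pendant '[[[0,0,0,-7.2],[0,0,0,-7.2],[0,0,0,-7.2],[0,0,0,-7],[-0.0084,-0.033,0,0],[-0.0084,-0.033,0,0],[-0.0084,-0.033,0,0],[-0.0084,-0.033,0,0],[-0.0084,-0.033,0.04,0],[0,0,0.04,0],[0,0,0,0],[0,0,0,0]]]' 0.05; python3 - <<'E'
from h import *
go(521,-140,-5,200)
E
```

```text
time_s: 76.75
ee_pos: [519.8, -139.5, 72.3]
tool_rot: [-0.0, -0.173, 0.985, 0.0]
force: [-0.5, 0.6, 1.7]
opening: 50.2
grip_force: 0.0
t 76.8 pos [ 519.8 -139.5   72.3] phi -160.1 | turn -0.1 dx -0.0010 dy -0.0009 dz 0.0773 open 50.2 F [-0.5  0.6  1.7] grip 0.0
```

```bash
python3 -m pendant '[[[-0.001,-0.001,0.03,0],[0,0,0.02,0],[0,0,0.015,0],[0,0,0.007,0],[0,0,0.003,0],[0,0,0,0],[0,0,0,0]]]'; python3 -m pendant '[[[0,0,0,0],[0,0,0,0],[0,0,0,0],[0,0,0,0],[0,0,0,0]]]' 0.015; python3 -m pendant '[[[0,0,-0.01,0],[0,0,-0.02,0],[0,0,-0.02,0],[0,0,0,4],[0,0,0,4],[0,0,0,4],[0,0,0,0]]]';  python3 - <<'E'
from h import *
go(514,-188,-3,188.3)
E
```

```text
time_s: 77.45
ee_pos: [522.1, -139.4, -2.3]
tool_rot: [0.001, -0.173, 0.985, -0.0]
force: [0.9, 0.3, -0.4]
opening: 50.0
grip_force: 0.0
time_s: 77.95
ee_pos: [522.0, -139.5, -2.5]
tool_rot: [0.001, -0.173, 0.985, -0.0]
force: [-1.1, -0.4, 6.5]
opening: 22.4
grip_force: 59.5
time_s: 78.65
ee_pos: [521.5, -139.3, 47.1]
tool_rot: [0.0, -0.069, 0.998, -0.0]
force: [-0.0, -0.5, -2.5]
opening: 22.1
grip_force: 59.1
t 78.7 pos [ 521.5 -139.3   47.1] phi -172.1 | turn -0.4 dx 0.0144 dy -0.0472 dz 0.0501 open 22.1 F [-0.  -0.5 -2.5] grip 59.1
```

```bash
python3 -m pendant '[[[0.007,-0.0235,0,0],[0.007,-0.0235,0,0],[0,0,0.02,0],[0,0,0.015,0],[0,0,0.008,0],[0,0,0.004,0],[0,0,0.002,0],[0,0,0,0],[0,0,0,0]]]'; python3 - <<'E'
from h import *
go(514,-188,-2.5,188.3)
E
```

```text
time_s: 79.55
ee_pos: [514.5, -187.7, -1.8]
tool_rot: [0.0, -0.07, 0.998, -0.0]
force: [1.4, -0.4, -1.8]
opening: 22.0
grip_force: 59.3
t 79.5 pos [ 514.5 -187.7   -1.8] phi -172.0 | turn -0.3 dx 0.0006 dy -0.0002 dz 0.0007 open 22.0 F [ 1.4 -0.4 -1.8] grip 59.3
```

Release, retreat, and check everything numerically.

```bash
python3 -m pendant '[[[0,0,0.001,0],[0,0,0,0],[0,0,0,0],[0,0,0,0],[0,0,-0.03,0],[0,0,-0.04,0],[0,0,-0.05,0],[0,0,-0.05,0],[0.04,0.04,0,0],[0.04,0.04,0,0],[0.04,0.04,0,0],[0,0.04,0,0]]]' 0.05; python3 -m pendant '[[[0,0.04,0,0],[0,0.04,0,0],[0,0.04,0,0],[0,0.04,0,0],[0,0,0,0],[0,0,0,0]]]';  python3 - <<'E'
from b import *
tools(); bushes('scene',box=(430,660,290,500),zr=(2,120))
T=np.load('top0.npy'); d=shot('top'); W=cloud(d); S=np.load('scene0.npy'); e=shot('scene'); V=cloud(e)
a=cv2.imread('pics/top0.png'); b=cv2.imread('pics/scene0.png')
for nm,c0,c1,P in(('top',a,d['color'],T),('scene',b,e['color'],S)):
    df=cv2.medianBlur((cv2.absdiff(c0,c1).max(2)>70).astype(np.uint8),3); n,l,st,ce=cv2.connectedComponentsWithStats(df)
    print(nm,[(ce[i].round().tolist(),int(st[i,4]),P[int(ce[i][1]),int(ce[i][0])].round().tolist()) for i in range(1,n) if st[i,4]>=5])
go(500,0,150)
E
```

```text
time_s: 80.75
ee_pos: [386.3, -57.6, 167.0]
tool_rot: [0.001, -0.068, 0.998, -0.0]
force: [2.4, -0.0, 0.1]
opening: 49.9
grip_force: 0.0
time_s: 81.35
ee_pos: [366.6, 101.3, 166.7]
tool_rot: [0.0, -0.071, 0.997, -0.0]
force: [0.1, -1.0, -0.8]
opening: 49.8
grip_force: 0.0
top blob 306 c [ 539.5 -183. ] med [ 532.3 -182.8] yaw 7.5 rect [ 553.1 -180.9] [148.3  26. ] 8.1
top blob 501 c [ 506.7 -288.2] med [ 506.8 -287. ] yaw 171.6 rect [ 506.7 -287.7] [ 40.1 112.7] 81.4
top brass 121 [ 589.  -177.7] 7.4
scene blob 222 c [ 533.1 -188.9] med [ 525.3 -186.4] yaw 6.3 rect [ 547.9 -187. ] [157.   28.6] 6.9
scene blob 404 c [ 500.8 -293.3] med [ 496.8 -295.3] yaw 173.0 rect [ 501.6 -294.2] [ 44.4 120.4] 81.3
scene brass 80 [ 594.9 -179.3] 8.5
scene 44 mean [569.6 364.3  27.1] top 36.1 x [556. 613.] y [348. 405.]
scene 49 mean [530.4 375.5  28.9] top 35.7 x [521. 541.] y [361. 391.]
scene 50 mean [496.  391.   27.8] top 35.8 x [483. 527.] y [375. 417.]
top [([360.0, 195.0], 180, [600.0, -172.0, 20.0]), ([181.0, 201.0], 82, [573.0, 366.0, 4.0]), ([174.0, 213.0], 79, [536.0, 381.0, 3.0]), ([169.
[... 2436 characters left out ...]
.0, 297.0], 258, [-220.0, 57.0, 262.0]), ([70.0, 306.0], 195, [-178.0, 11.0, 232.0]), ([204.0, 312.0], 54, [146.0, -26.0, -3.0]), ([46.0, 316.0], 12, [-216.0, 40.0, 220.0]), ([56.0, 316.0], 30, [-205.0, 25.0, 220.0]), ([34.0, 346.0], 466, [-253.0, 46.0, 168.0]), ([188.0, 329.0], 49, [34.0, -77.0, 50.0]), ([82.0, 354.0], 1695, [-199.0, -21.0, 139.0]), ([119.0, 344.0], 17, [-122.0, -38.0, 115.0]), ([158.0, 378.0], 7, [-84.0, -95.0, 10.0]), ([144.0, 380.0], 49, [-107.0, -76.0, 13.0]), ([140.0, 393.0], 414, [-130.0, -83.0, 1.0]), ([148.0, 408.0], 11, [-147.0, -128.0, -0.0])]
t 81.6 pos [367.   99.8 166.6] phi -172.2 | turn 0.0 dx -0.1181 dy -0.1170 dz 0.0166 open 49.9 F [ 0.3  0.4 -0.4] grip 0.0
```

```bash
python3 -c "
from cell import order
print(order.finish_job())"
```

```text
the job is handed in; nothing more can be done
None
```

The job is handed in, with no verdict returned: all three bushes are in the returns tray, the label was scanned from about 10 cm for over 2 s (after a first hold with the scanner the wrong way round), drift and scanner are back on the mat, and no bystander showed movement in the final image check.

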